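# Close the cake tin's toggle latch

### The arm

A 6-joint arm with a two-finger parallel gripper is mounted at the origin on a cart in front of the work surface, level with it; the furniture and walls round the work are solid. World frame = base frame: x ahead of the robot, y to its left, z up, the work surface at z = 0. Lengths are in m, angles in rad, forces in N, time in s.
With the tool pointing down it reaches from about 0.425 to 0.95 m from the base axis. Payload 3.5 kg.
Tool frame: the origin (TCP) lies midway between the tips of the shut fingers; the grasp point (between the pads) lies 19 mm behind it; y points along the fingers, x is the direction in which the jaws open and shut, and the axes are right-handed (so a half turn about y gives the same grasp; the last joint's range is limited). The gripper opens to 85 mm and grips with 20 to 120 N. Pads are 22 mm wide; open, the fingers measure 114 mm over their backs; the gripper's body (76 mm by 85 mm) begins 54 mm behind the grasp point. The pads swing forward as they close: fully open they stand 13 mm farther back than shut.
Start: joints at [-1.433, 0.286, 1.577, -0, 1.279, -0.15], TCP at [0.192, -0.647, 0.194] pointing down, gripper open.
Joint ranges: [-2.77, 2.77], [-0.9, 2.22], [0.21, 2.48], [-1.53, 4.67], [0.24, 2.81], [-2.84, 2.84]. Speed limits (rad/s): [2.79, 2.79, 3.14, 3.14, 3.14, 3.14].

### API

Orientations are given as a unit quaternion [x, y, z, w].
In Python, from plant import ctrl, viewer gives the robot as it stands.
- The arm moves only by the tool step_arm, never from a script. Its argument "rows" is a list of rows, each a list of 3 entries, a list of its own where there are three numbers: the turn, a rotation vector about the tool's x, y, z in degrees, then the shift along the tool's x, y, z in mm, then the closure, from 0 (fully open) to 1 (shut). A call has 1 to 10 rows; each row is the pose to reach, as a shift and turn from the pose commanded when the call began, along the tool's axes at that moment; what a row does not reach only later rows make up. A row lasts 1/12 s, in which the tool goes at most 41.7 mm and 7.16 degrees, less where a joint would pass 70% of its speed; a pose out of reach is approached as far as the arm can. A call with a gripper value outside its range is refused whole. The fingers move at their own pace and stop on an object; "newtons" is the grip in N (left out, the last holds). Time passes only in rows, so rows that repeat a pose let the fingers close. It gives the time, the measured TCP pose, the force and the opening at its end, in the units of the state.
- ctrl.get_state(): the state, without advancing time (a new reading comes with each control period).
- viewer.read_camera(name): name is "side" or "top" or "wrist"; returns (picture, depth): 400x640x3 uint8, red, green, blue; 400x640 float32, m along the optical axis (not along the pixel's ray), 0 where there is no reading.
- viewer.calibration(name): a dict with "K" (3x3 intrinsics, pixels), "R" (3x3) and "t" (3): a world point X has camera coordinates R X + t. Camera axes: x right, y down, z forward; pixel columns grow to the right and rows downward; lengths in m; the calibration is good to about 2 mm. A picture is of the moment at which its call begins: read the wrist's pose just before it. calibration takes no time and is no camera call; for the wrist camera it gives the pose at the moment of the call.
- ctrl.sign_off(): hands the job in, once; it reports no verdict.
The state is a dict: "time": time; "qpos": joint angles; "dq": joint speeds; "joint_efforts": joint torques, N m; "eef_pos": TCP position; "tcp_rot": TCP orientation; "contact_force": force on the tool from outside, world axes, zero at the start; "wrist_torque": the same for the moment, N m; "opening": opening from 0.0 (shut) to 1.0 (fully open).
Only numpy, scipy, OpenCV 4.12 (cv2) and the standard library are available. Lean on these libraries where they do the work, as an engineer would, in place of code of your own. Each camera call takes 0.05 s, during which the arm holds its last target.

### The job

Close the sprung ring of the cake tin with its toggle latch: hook the post of the latch's bail into the keeper hook and draw it snug with a steady pull of about 15 N for half a second, then swing the lever handle past centre until it lies fully home against the tin wall. Never pull the bail harder than 20 N or press or squeeze the handle harder than 25 N, do not disturb the other things on the worktop, and leave the latch on its own.

Things in the scene. Friction and masses are not known exactly. Their poses are not given: they have to be found in the camera images.
- cake_tin: Dark steel springform cake tin, 190 mm wide, rim 60 mm high, empty; it stands fast. Origin: centre of its underside; z up. The latch is on its -x side, toward the robot. The wall is split there: the -y half is fixed and carries the lever, the +y half is sprung and carries the keeper. All latch axes are upright. Elsewhere 'out' means the tin's -x, 'left' its +y, 'right' its -y
- band_turn (a joint): Swing of the sprung half of the wall about the back of the tin, rad. 0 = ring closed; about 0.05 = relaxed (start), the keeper 10 mm farther left. Its spring resists with about 4.5 N per mm at the keeper from the relaxed position. When latched it ends between -0.02 and 0.02, by the setting of the keeper
- lever_pivot (a point): Upright axis of the lever on the tin, 26 mm right (-y) and 107 mm out (-x) of the tin's origin, height 44 mm
- lever_turn (a joint): Lever angle about lever_pivot, rad: 0 = home (stop), 2.85 = fully open, growing clockwise from above. The bail is pinned to it 16 mm from the pivot. It stays where left while the bail is slack. With the bail hooked it goes taut at 1.2 to 1.8, takes up to about 8 N at handle_push, passes centre near 0.26 and then snaps to 0
- lever: Steel handle of the lever: bar 6 mm thick (8 at its end), 14 mm high (z 37 to 51 mm), ending 66 mm from the pivot. Origin on the pivot axis, z 44 mm; its frame equals the tin's at lever 0. There it points right and 33 degrees inward (along the wall, 11 mm off it at its end); at lever 1.45 it points 40 degrees to the right of straight out. It closes counterclockwise from above
- handle_push (a point): A point on the handle's middle line, 45 mm from the pivot, height 44 mm: a good place to push
- bail_turn (a joint): Angle of the bail relative to the lever, rad, growing counterclockwise seen from above; 0 = as it lies when the latch is closed. Turns freely with slight friction and stays where it is left
- bail_post (a point): Upright round steel post, 8 mm thick, at the end of the bail (two thin wires, z 36 and 52 mm, 71.6 mm from lever pin to post). Origin: on its axis at its foot, z 33 mm; top at z 95 mm. Grip it from above, over z 62 mm, clear of the rim. It starts swung outward; led by the post, the lever follows by itself
- spice_jar: Bystander: spice jar 41x41x105 mm, just left of the tin; origin centre of underside
- spoon: Bystander: teaspoon 130 mm long, lying right of the tin
- jar: Bystander: jar 66x72x102 mm at the left; origin centre of underside
- mill: Bystander: wooden pepper mill 58 mm wide, 160 mm tall at the right; origin centre of underside
- brush: Bystander: washing-up brush 269 mm long, lying at the far right
- glass: Bystander: upturned drinking glass 80 mm wide, 91 mm tall at the left; origin centre of underside
- band: The sprung half of the tin's wall with the keeper hook on it. Origin on its hinge at the back of the tin, z 0
- bail: The whole bail (wires and post). Origin on its pin on the lever, z 44 mm
- keeper_middle (a point): Middle of the range of the screw-set keeper hook (9 mm high, mid z 44 mm), axes as the tin's. The hook's seat (axis of the hooked post) is set anywhere from 3.5 mm left to 3.5 mm right of it: find it by feel. From the seat: stop face 4 mm right; lip 5.25 to 9.25 mm out, reaching 5.5 mm left; slot floor 5.25 mm in, reaching 22 mm left. The slot opens left; the post passes the lip over 10 mm left of the seat
Mind the look-alikes: they are no part of the job. Of the things that look like the cake_tin, the larger one is meant.

How it is judged:
By the outcome, as a careful person would: the job done as asked, in the order asked, and still so for the second after the job is handed in, with the robot touching nothing.
It also fails if it takes over 56 s, if anything falls off the work surface, if the arm or the gripper's body presses on something with over 40 N, if the wrist force passes 120 N, or if a joint passes its speed limit or range.

## Working session

There is one attempt and no reset: what is moved stays moved. The work goes in short steps, Python scripts to look and compute and a tool call to move; the robot and the scene stay as the last step left them, time stands still between calls to the robot, and variables do not carry over. Pictures are saved under pics/ and viewed, and the job is handed in when it is done.

Besides the shell and the picture viewer there is one more tool, called after "Request:" by a JSON object that holds its "method" and its "body". step_arm: Moves the arm, as the interface text tells. Its arguments: {"type":"object","properties":{"rows":{"type":"array"},"newtons":{"type":"number"}},"required":["rows"]}

```bash
mkdir -p pics; ls
cat > h.py <<'E'
import numpy as np,cv2
from plant import ctrl,viewer
def snap(n,f):
    p,d=viewer.read_camera(n); cv2.imwrite(f'pics/{f}.png',p[:,:,::-1]); np.savez(f'pics/{f}.npz',p=p,d=d,**viewer.calibration(n)); return p,d
def load(f):
    return np.load(f'pics/{f}.npz')
def ray(c,u,v,z):
    K,R,t=c['K'],c['R'],c['t']; o=-R.T@t; r=R.T@np.linalg.inv(K)@np.array([u,v,1.]); return o+r*(z-o[2])/r[2]
def dep(c,u,v):
    K,R,t=c['K'],c['R'],c['t']; d=c['d'][v,u]; return R.T@(np.linalg.inv(K)@np.array([u,v,1.])*d-t)
def proj(c,X):
    x=c['K']@(c['R']@np.array(X)+c['t']); return x[:2]/x[2]
E
python3 - <<'E'
from h import *
snap('top','t0');snap('side','s0');print(ctrl.get_state())
E
```

```text
pics
{'time': 0.1, 'qpos': array([-1.43296403e+00,  2.87068724e-01,  1.57807703e+00,  1.47457913e-05,
        1.27862425e+00, -1.50009280e-01]), 'dq': array([ 0.00233651, -0.00010798, -0.0053768 ,  0.00076369, -0.00032813,
       -0.00256215]), 'joint_efforts': array([ 7.91918719e-04, -4.07296336e+01, -2.93700600e+01, -1.63934678e-04,
        3.40648119e-03, -1.10344075e-05]), 'eef_pos': array([ 0.19155031, -0.64652125,  0.19236604]), 'tcp_rot': array([-0.56599048,  0.42365682, -0.4225819 ,  0.56709277]), 'contact_force': array([-0.71951053, -1.41052971, -0.18185393]), 'wrist_torque': array([-0.01617737, -0.00183979, -0.0350932 ]), 'opening': 1.0028912037760565}
```

View pics/t0.png

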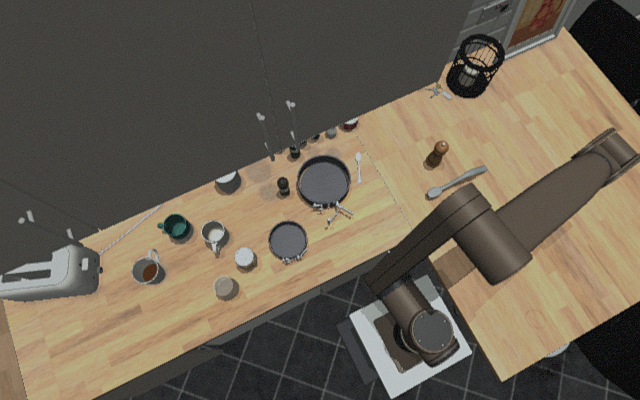

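View pics/s0.png

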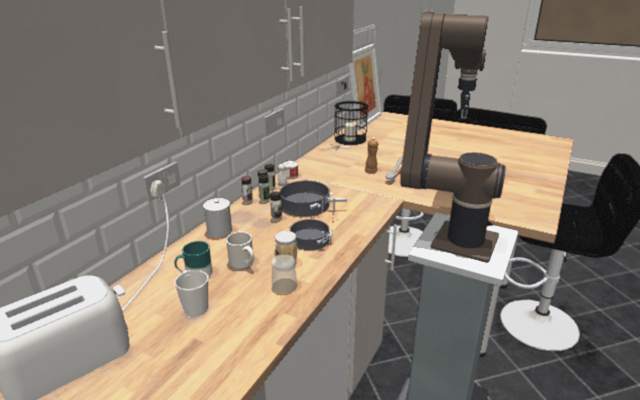

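The top view shows the larger tin centred near (323,181) with its latch near (335,212). The small look-alike is at (288,240). I'll measure the large one next.

Run:
```python
from h import *
c=load('t0');p=c['p'][140:250,250:390];cv2.imwrite('pics/t0z.png',cv2.resize(p,None,fx=5.5,fy=5.4,interpolation=cv2.INTER_CUBIC)[:,:,::-1])
c2=load('s0');p=c2['p'][150:260,250:370];cv2.imwrite('pics/s0z.png',cv2.resize(p,None,fx=5,fy=5,interpolation=cv2.INTER_CUBIC)[:,:,::-1])
for uv in [(323,181),(303,165),(347,170),(333,160)]: print(uv,dep(c,*uv))
print(-c['R'].T@c['t'],-c2['R'].T@c2['t'],c['K'])
```

```text
(323, 181) [0.63116528 0.01669354 0.0060038 ]
(303, 165) [0.70528085 0.06412595 0.05586876]
(347, 170) [ 0.61043383 -0.07306734  0.0635468 ]
(333, 160) [ 0.68181746 -0.05158926  0.03379304]
[0.10163021 0.28790331 1.51691149] [-0.21912819  1.45878768  0.88745465] [[421.39534515   0.         325.42856332]
 [  0.         421.39534515 199.08616885]
 [  0.           0.           1.        ]]
```

View pics/t0z.png

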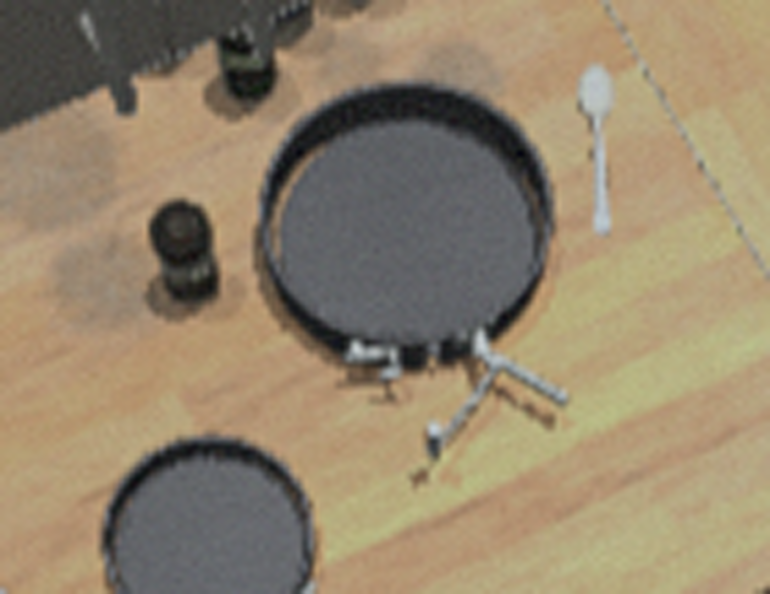

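View pics/s0z.png

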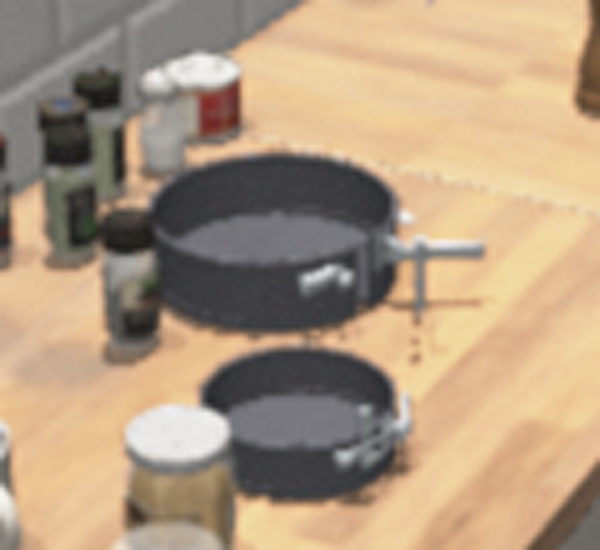

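The zooms show the pivot near (480,345), the handle end near (565,398), the bail post near (435,432) and the keeper near (350–400,350–375).

Run:
```python
from h import *
from scipy.optimize import least_squares
from scipy.spatial.transform import Rotation as Ro
c=load('t0')
z=lambda u,v:(250+u/5.5,140+v/5.4)
rim=[(262,225),(290,145),(345,98),(410,82),(475,98),(530,150),(553,225)]
P=np.array([ray(c,*z(*q),.06)[:2] for q in rim])
s=least_squares(lambda a:np.hypot(*(P-a[:2]).T)-a[2],[.63,.02,.095]);print('tin',s.x,s.fun)
for n,q,h in [('pivot',(480,345),.05),('handle end',(565,398),.051),('post top',(435,430),.095),('post foot',(436,452),.033),('keep',(397,370),.048),('keepL',(355,350),.048),('spice',(180,225),.105)]:
  X=ray(c,*z(*q),h);print(n,X, X[:2]-s.x[:2])
st=ctrl.get_state();print(Ro.from_quat(st['tcp_rot']).as_matrix())
w=viewer.calibration('wrist');R=Ro.from_quat(st['tcp_rot']).as_matrix();print('cam in tool',R.T@(-w['R'].T@w['t']-st['eef_pos']),'axes',(w['R']@R).round(3),w['K'])
```

```text
tin [0.61534901 0.01973168 0.09767258] [ 0.00130553 -0.00214795 -0.00043455  0.00174412  0.00093352 -0.00178009
  0.00037943]
pivot [0.51174425 0.01810906 0.05      ] [-0.10360477 -0.00162262]
handle end [ 0.45286825 -0.01480895  0.051     ] [-0.16248077 -0.03454063]
post top [0.46022347 0.07874369 0.095     ] [-0.15512554  0.05901201]
post foot [0.46175506 0.07602638 0.033     ] [-0.15359395  0.05629469]
keep [0.52111164 0.07532671 0.048     ] [-0.09423737  0.05559503]
keepL [0.54639473 0.09401294 0.048     ] [-0.06895428  0.07428125]
spice [0.6587391  0.16507629 0.105     ] [0.04339009 0.14534461]
[[ 2.83878871e-01 -2.85172560e-04  9.58860107e-01]
 [-9.58857737e-01  2.15863828e-03  2.83878812e-01]
 [-2.15078658e-03 -9.99997629e-01  3.39351883e-04]]
cam in tool [ 0.0009356  -0.17946567  0.07290759] axes [[ 1.    -0.    -0.001]
 [-0.001 -0.285 -0.959]
 [-0.     0.959 -0.285]] [[291.5092045    0.         320.16390307]
 [  0.         291.5092045  203.50879813]
 [  0.           0.           1.        ]]
```

```bash
cat >> h.py <<'E'
from scipy.spatial.transform import Rotation as Ro
def tow(target,yaw=None,st=None):
    """shift mm, turn about tool y deg for tool-down with tool x heading yaw(deg)"""
    st=st or ctrl.get_state(); R=Ro.from_quat(st['tcp_rot'])
    s=R.inv().apply(np.array(target)-st['eef_pos'])*1000
    t=None
    if yaw is not None:
        a=np.radians(yaw); x=np.array([np.cos(a),np.sin(a),0]); y=np.array([0,0,-1.]); z=np.cross(x,y)
        t=(R.inv()*Ro.from_matrix(np.c_[x,y,z])).as_rotvec(degrees=True).round(2)
    return s.round(1),t
E
python3 - <<'E'
from h import *
c=load('t0')
print('mill',ray(c,441,146,.16),'brush',ray(c,485,168,.02),ray(c,430,193,.02),'jar',ray(c,228,175,.1), 'basket',ray(c,480,45,.15))
print(tow([.42,-.32,.26],-88),tow([.44,.03,.26],-102.8))
E
```

```text
mill [ 0.50912054 -0.39283427  0.16      ] brush [ 0.39472686 -0.56606741  0.02      ] [ 0.40185679 -0.32143558  0.02      ] jar [0.77258576 0.33090775 0.1       ] basket [ 0.81922168 -0.76921138  0.15      ]
(array([-248.4,  -67. ,  311.8]), array([-0.  , 14.49, -0.13])) (array([-578.3,  -66.2,  430.3]), array([ 1.000e-02,  2.929e+01, -1.300e-01]))
```

Request:
{"method": "step_arm", "body": {"rows": [[[0,3,0],[0,-35,0],0],[[0,6,0],[-15,-70,15],0],[[0,15,0],[-250,-70,310],0],[[0,15,0],[-250,-70,310],0],[[0,15,0],[-250,-70,310],0],[[0,15,0],[-250,-70,310],0],[[0,15,0],[-250,-70,310],0],[[0,15,0],[-250,-70,310],0],[[0,15,0],[-250,-70,310],0],[[0,15,0],[-250,-70,310],0]]}}

```text
time: 0.93
eef_pos: [0.3933, -0.3533, 0.2632]
tcp_rot: [-0.506, 0.494, -0.493, 0.506]
contact_force: [0.7, -0.4, 0.0]
opening: 1.006
```

Run:
```python
from h import *
st=ctrl.get_state();print(st['time'],st['eef_pos'],st['qpos'],st['contact_force'])
print(tow([.45,.04,.26],-102.8))
```

```text
0.9333 [ 0.3933275  -0.35334906  0.26316643] [-9.23955150e-01 -8.68021137e-02  1.85318096e+00  6.95636067e-05
  1.37577452e+00  6.21215384e-01] [ 0.73872676 -0.38008187  0.00915437]
(array([-391.8,    3.3,   66.7]), array([ 0.02, 14.27, -0.03]))
```

Request:
{"method": "step_arm", "body": {"rows": [[[0,14,0],[-40,0,30],0],[[0,14,0],[-80,0,55],0],[[0,14,0],[-115,0,75],0],[[0,14,0],[-155,0,85],0],[[0,14,0],[-195,0,85],0],[[0,14,0],[-235,0,85],0],[[0,14,0],[-275,0,80],0],[[0,14,0],[-315,0,75],0],[[0,14,0],[-355,0,70],0],[[0,14,0],[-392,0,67],0]]}}

```text
time: 1.77
eef_pos: [0.4493, 0.0337, 0.2632]
tcp_rot: [-0.443, 0.552, -0.551, 0.442]
contact_force: [1.2, 0.2, -0.6]
opening: 1.001
```

Run:
```python
from h import *
st=ctrl.get_state();print(st['time'],st['eef_pos'],st['qpos'],st['contact_force'])
snap('wrist','w1');print(np.abs(ctrl.get_state()['dq']).max())
```

```text
1.7667 [0.44925687 0.03365841 0.26322966] [-1.51142827e-01 -2.78624148e-01  2.01732737e+00  6.50695026e-05
  1.40323489e+00  1.63837158e+00] [ 1.23341078  0.24419496 -0.55564803]
0.19064777344983222
```

View pics/w1.png

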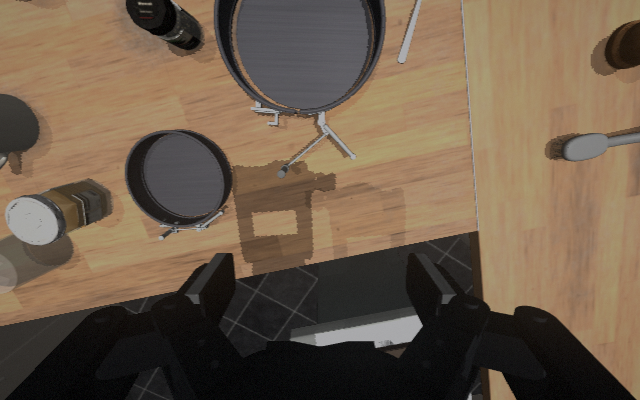

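The wrist view shows the latch at about (255–355,100–175), with the post near (283,172). I'll take another now that the arm has settled, and zoom in.

Run:
```python
from h import *
c=snap('wrist','w2');c=load('w2');print(ctrl.get_state()['eef_pos'])
p=c['p'][90:190,230:370];cv2.imwrite('pics/w2z.png',cv2.resize(p,None,fx=5.5,fy=5.5,interpolation=cv2.INTER_CUBIC)[:,:,::-1])
```

```text
[0.44893607 0.03683844 0.26335424]
```

View pics/w2z.png

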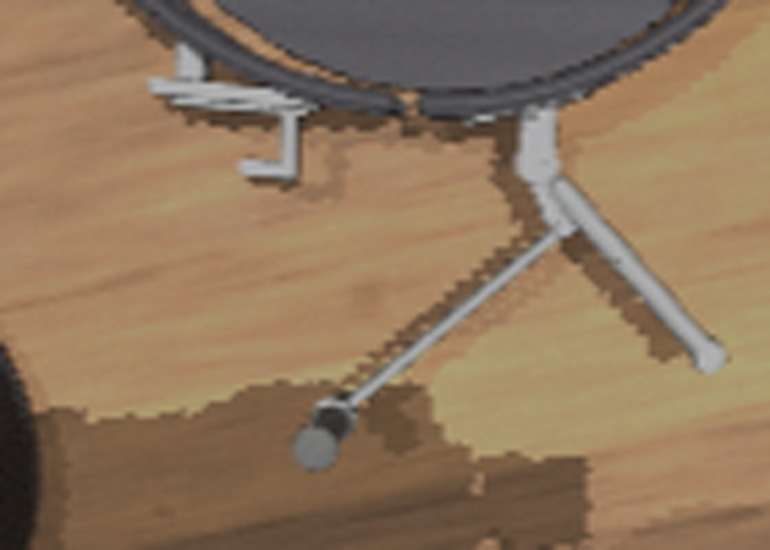

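Run:
```python
from h import *
c=load('w2')
p=c['p'][0:130,195:405];cv2.imwrite('pics/w2y.png',cv2.resize(p,None,fx=3.8,fy=3.8,interpolation=cv2.INTER_CUBIC)[:,:,::-1])
z=lambda u,v:(230+u/5.5,90+v/5.5)
for n,q,h in [('pivot',(538,155),.051),('pinish',(565,228),.051),('handle end',(710,357),.051),('post top',(315,449),.095),('post top wire',(332,412),.052),('split',(408,105),.06),('lip L',(242,168),.0485),('corner R out',(296,180),.0485),('stop/floor',(290,112),.0485),('floor L',(152,85),.0485),('floor R',(312,107),.0485)]:
  print(n,ray(c,*z(*q),h).round(4))
```

```text
pivot [0.5168 0.012  0.051 ]
pinish [0.4992 0.0091 0.051 ]
handle end [ 0.462  -0.0193  0.051 ]
post top [0.4669 0.0733 0.095 ]
post top wire [0.4683 0.0735 0.052 ]
split [0.5338 0.0389 0.06  ]
lip L [0.5286 0.081  0.0485]
corner R out [0.5232 0.0692 0.0485]
stop/floor [0.5384 0.0668 0.0485]
floor L [0.551  0.0969 0.0485]
floor R [0.5384 0.0615 0.0485]
```

View pics/w2y.png

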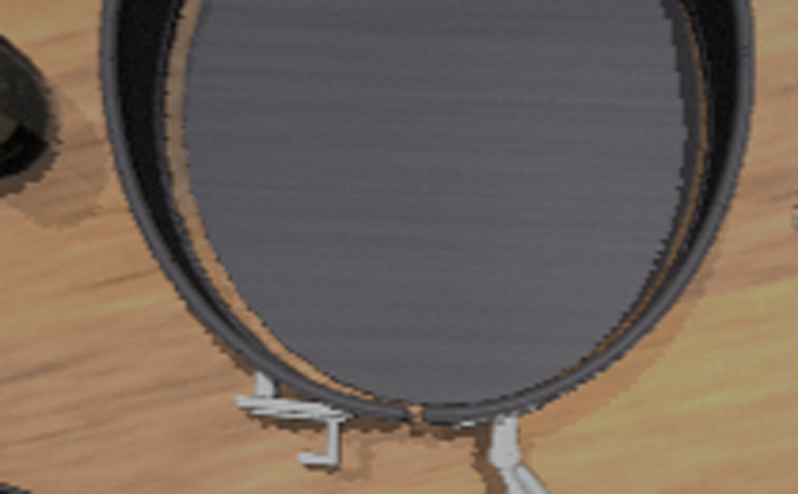

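The rim is clear here: the fixed half's outer edge runs (752,60)→(480,420), and the split is at (413,412).

Run:
```python
from h import *
from scipy.optimize import least_squares
c=load('w2')
z=lambda u,v:(195+u/3.8,v/3.8)
P=np.array([ray(c,*z(*q),.06)[:2] for q in [(753,20),(752,60),(735,170),(697,270),(640,338),(560,397),(480,421)]])
s=least_squares(lambda a:np.hypot(*(P-a[:2]).T)-.095,[.63,.02]);print('tin r.095',s.x,s.fun.round(4))
s3=least_squares(lambda a:np.hypot(*(P-a[:2]).T)-a[2],[.63,.02,.095]);print('free',s3.x)
T=s.x
piv=np.array([.5168,.012])
for nm,q,l in [('split',(.5338,.0389),(-95,0)),('piv',piv,(-107,-26))]:
  d=np.array(q)-T; print(nm,np.hypot(*d),'yaw',np.degrees(np.arctan2(d[1],d[0])-np.arctan2(l[1],l[0]))%360-360)
for yaw in (-13,):
  a=np.radians(yaw);X=np.array([np.cos(a),np.sin(a)]);Y=np.array([-np.sin(a),np.cos(a)])
  for n,q in dict(piv=piv,pin=(.4992,.0091),hend=(.462,-.0193),post=(.4676,.0734),split=(.5338,.0389),lipL=(.5286,.081),corner=(.5232,.0692),stopfloor=(.5384,.0668),floorL=(.551,.0969),floorR=(.5384,.0615)).items():
    d=np.array(q)-T;print(n,(d@X*1000).round(1),(d@Y*1000).round(1))
```

```text
tin r.095 [0.62258332 0.01076647] [ 0.0013  0.0001 -0.0012  0.     -0.0006  0.0005  0.0006]
free [0.62591005 0.01400597 0.09901435]
split 0.09313416804600906 yaw -17.582294445018704
piv 0.10579050974567794 yaw -14.325735303568877
piv -103.3 -22.6
pin -119.8 -29.4
hend -149.7 -65.4
post -165.1 26.2
split -92.8 7.4
lipL -107.4 47.3
corner -110.0 34.6
stopfloor -94.6 35.7
floorL -89.1 67.8
floorR -93.4 30.5
```

Run:
```python
from h import *
print(tow([.4675,.0735,.125],-104),tow([.4675,.0735,.066],-104))
```

```text
(array([-39.5, 138.4,  10.6]), array([ 0.05,  1.95, -0.1 ])) (array([-39.4, 197.4,  10.7]), array([ 0.05,  1.95, -0.1 ]))
```

Request:
{"method": "step_arm", "body": {"rows": [[[0,2,0],[-39.5,10,10.5],0.3],[[0,2,0],[-39.5,40,10.5],0.3],[[0,2,0],[-39.5,75,10.5],0.3],[[0,2,0],[-39.5,105,10.5],0.3],[[0,2,0],[-39.5,120,10.5],0.3],[[0,2,0],[-39.5,120,10.5],0.3]]}}

```text
time: 2.37
eef_pos: [0.4656, 0.0677, 0.1384]
tcp_rot: [-0.435, 0.562, -0.557, 0.43]
contact_force: [-0.9, -0.2, -0.2]
opening: 0.703
```

Run:
```python
from h import *
print(ctrl.get_state()['eef_pos'],np.abs(ctrl.get_state()['dq']).max(),ctrl.get_state()['contact_force'])
snap('wrist','w3')
print(tow([.4675,.0735,.066],-104))
c=load('w3')
p=c['p'][0:400,120:520];cv2.imwrite('pics/w3z.png',cv2.resize(p,None,fx=1.5,fy=1.5,interpolation=cv2.INTER_CUBIC)[:,:,::-1])
```

```text
[0.46556257 0.06766381 0.13844648] 0.07141434580263437 [-0.9233654  -0.23483962 -0.24311986]
(array([-5.9, 75.2, -1. ]), array([ 0.31, -0.55,  0.07]))
```

View pics/w3z.png

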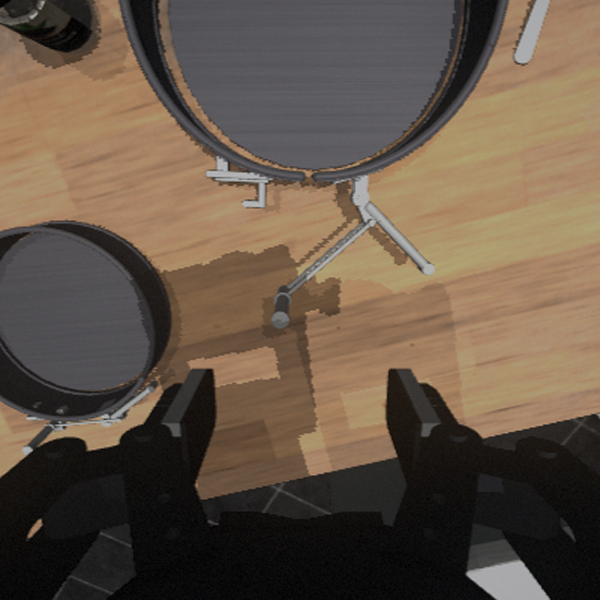

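Run:
```python
from h import *
c=load('w3')
p=c['p'][110:220,250:415];cv2.imwrite('pics/w3y.png',cv2.resize(p,None,fx=4.8,fy=4.8,interpolation=cv2.INTER_CUBIC)[:,:,::-1])
```

```text
(no output)
```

View pics/w3y.png

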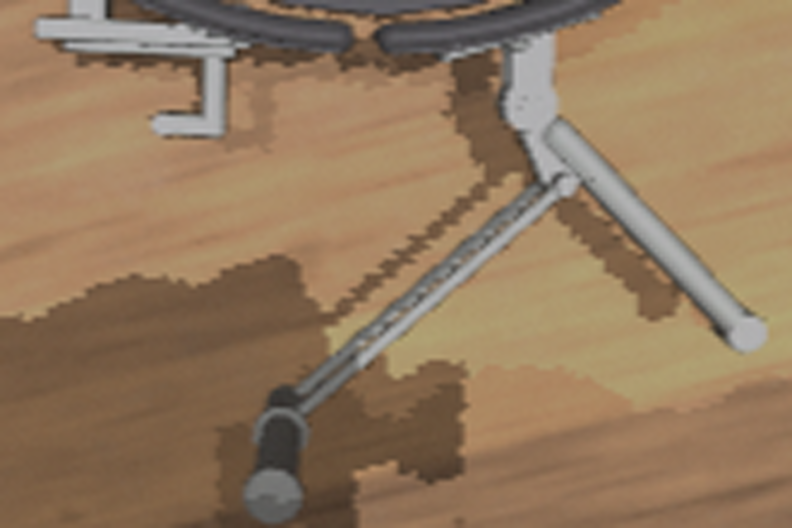

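Run:
```python
from h import *
c=load('w3')
z=lambda u,v:(250+u/4.8,110+v/4.8)
D={}
for n,q,h in [('piv',(530,103),.052),('pin',(567,183),.053),('hend',(748,333),.051),('posttop',(273,495),.095),('postring',(280,430),.053),('lipL',(153,126),.0485),('corner',(226,134),.0485),('stopin',(203,118),.0485),('floorL',(40,30),.0485),('floorR',(245,47),.0485),('splitR',(385,38),.06)]:
  D[n]=ray(c,*z(*q),h)[:2]; print(n,D[n].round(4))
n=np.linalg.norm
print('piv-pin',n(D['piv']-D['pin']),'piv-hend',n(D['piv']-D['hend']),'pin-post',n(D['pin']-D['posttop']),n(D['pin']-D['postring']))
d=D['hend']-D['piv'];print(np.degrees(np.arctan2(d[1],d[0])))
st=ctrl.get_state();print(st['eef_pos'],st['time']);print(tow([*D['posttop'],.066],-104))
```

```text
piv [0.5166 0.0169]
pin [0.5006 0.0134]
hend [ 0.4628 -0.0153]
posttop [0.4679 0.078 ]
postring [0.4674 0.0786]
lipL [0.5302 0.0866]
corner [0.5253 0.0736]
stopin [0.5292 0.077 ]
floorL [0.5522 0.1019]
floorR [0.5397 0.0658]
splitR [0.5348 0.0405]
piv-pin 0.016412209886341733 piv-hend 0.06266502550141623 pin-post 0.07244054524390797 0.07314412322374926
-149.10705332714073
[0.4674189  0.0675268  0.14124357] 2.4167
(array([-10.4,  75.2,  -1.7]), array([ 0.31, -0.55,  0.07]))
```

Run:
```python
from h import *
c=snap('wrist','w4');c=load('w4')
a=ctrl.get_state();print(a['eef_pos'],a['time'],a['tcp_rot'])
p=c['p'][110:220,250:415];cv2.imwrite('pics/w4y.png',cv2.resize(p,None,fx=4.8,fy=4.8,interpolation=cv2.INTER_CUBIC)[:,:,::-1])
```

```text
[0.46901778 0.06749226 0.14338741] 2.4667 [-0.43302105  0.55954076 -0.55903835  0.4322997 ]
```

View pics/w4y.png

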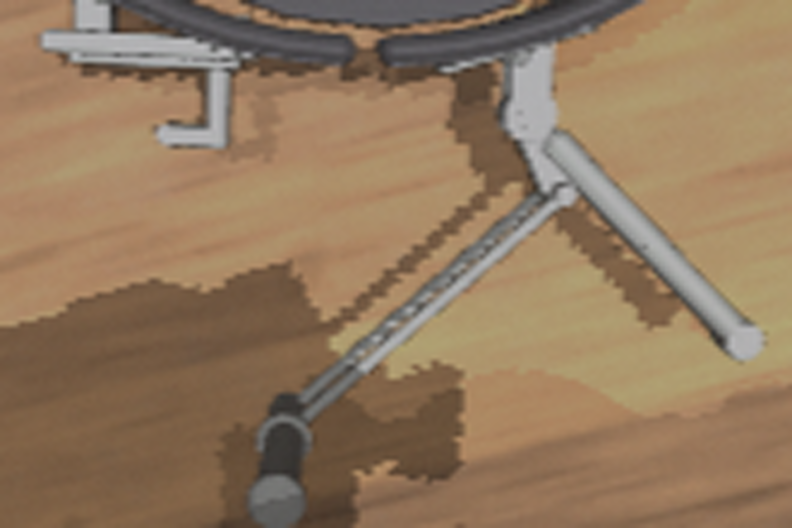

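Run:
```python
from h import *
c=load('w4')
z=lambda u,v:(250+u/4.8,110+v/4.8)
D={}
for n,q,h in [('piv',(530,114),.052),('pin',(566,194),.053),('hend',(744,342),.051),('posttop',(277,500),.095),('postring',(284,438),.053),('lipL',(157,136),.0485),('corner',(229,145),.0485),('stopin',(206,126),.0485),('floorL',(43,42),.0485),('floorR',(242,58),.0485),('splitR',(385,48),.06)]:
  D[n]=ray(c,*z(*q),h)[:2]; print(n,D[n].round(4))
n=np.linalg.norm
print('piv-pin',n(D['piv']-D['pin']),'piv-hend',n(D['piv']-D['hend']),'pin-post',n(D['pin']-D['posttop']),n(D['pin']-D['postring']))
d=D['hend']-D['piv'];print(np.degrees(np.arctan2(d[1],d[0])))
print(tow([*D['posttop'],.066],-104))
```

```text
piv [0.5164 0.0169]
pin [0.5003 0.0136]
hend [ 0.4626 -0.0148]
posttop [0.468  0.0778]
postring [0.467  0.0784]
lipL [0.5301 0.0866]
corner [0.525  0.0737]
stopin [0.5296 0.077 ]
floorL [0.5521 0.1024]
floorR [0.5399 0.067 ]
splitR [0.5351 0.0407]
piv-pin 0.016526937679431114 piv-hend 0.062483121859843165 pin-post 0.07186538045472808 0.07281997629168802
-149.45381146583594
(array([-9.8, 77.4, -3.5]), array([ 0.07, -0.55,  0.02]))
```

Request:
{"method": "step_arm", "body": {"rows": [[[0,-0.5,0],[-10,0,-3.5],0.3],[[0,-0.5,0],[-10,25,-3.5],0.3],[[0,-0.5,0],[-10,50,-3.5],0.3],[[0,-0.5,0],[-10,77,-3.5],0.3],[[0,-0.5,0],[-10,77,-3.5],0.4],[[0,-0.5,0],[-10,77,-3.5],0.4],[[0,-0.5,0],[-10,77,-3.5],0.4]], "newtons": 40}}

```text
time: 3.05
eef_pos: [0.4702, 0.0788, 0.0691]
tcp_rot: [0.434, -0.556, 0.558, -0.436]
contact_force: [0.1, 0.4, 0.5]
opening: 0.603
```

Run:
```python
from h import *
c=snap('wrist','w5');c=load('w5')
a=ctrl.get_state();print(a['eef_pos'],a['time'],a['contact_force'])
p=c['p'][100:400,170:470];cv2.imwrite('pics/w5y.png',cv2.resize(p,None,fx=2,fy=2,interpolation=cv2.INTER_CUBIC)[:,:,::-1])
```

```text
[0.47047373 0.07870585 0.06939523] 3.1 [ 0.13195557 -0.06348706  0.4686827 ]
```

View pics/w5y.png

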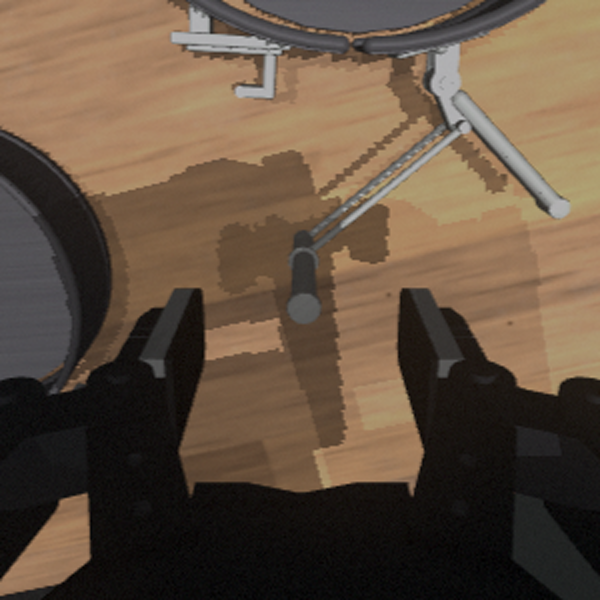

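The post sits centred between the open fingers at about (304,308), so I'll close on it.

Request:
{"method": "step_arm", "body": {"rows": [[[0,0,0],[0,0,-2],0.6],[[0,0,0],[0,0,-2],0.8],[[0,0,0],[0,0,-2],1],[[0,0,0],[0,0,-2],1],[[0,0,0],[0,0,-2],1],[[0,0,0],[0,0,-2],1],[[0,0,0],[0,0,-2],1]], "newtons": 60}}

```text
time: 3.68
eef_pos: [0.4663, 0.0791, 0.0666]
tcp_rot: [-0.435, 0.557, -0.557, 0.435]
contact_force: [0.5, 0.3, 0.4]
opening: 0.003
```

Run:
```python
from h import *
c=snap('wrist','w6');c=load('w6')
a=ctrl.get_state();print(a['eef_pos'],a['time'],a['contact_force'],a['opening'])
p=c['p'][60:360,170:470];cv2.imwrite('pics/w6y.png',cv2.resize(p,None,fx=2,fy=2,interpolation=cv2.INTER_CUBIC)[:,:,::-1])
```

```text
[0.46626017 0.07908824 0.06656305] 3.7333 [ 0.34078997 -0.27239355 -0.26890533] 0.004824159651980176
```

View pics/w6y.png

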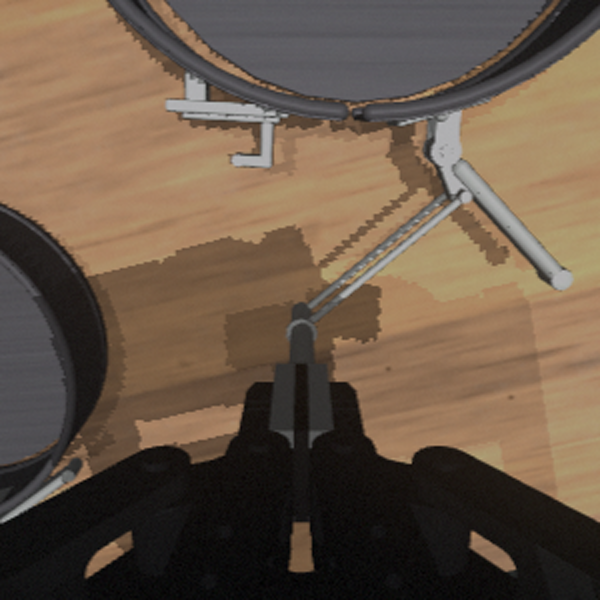

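Run:
```python
from h import *
c=load('w6');a=ctrl.get_state();R=Ro.from_quat(a['tcp_rot']).as_matrix()
Z=lambda q:((q[0]-170)*2,(q[1]-60)*2)
for n,o in [('tcp',(0,0,0)),('tcp+z11',(0,0,.011)),('tcp-z11',(0,0,-.011)),('at wire level',(0,.0135,0)),('top',(0,-.0285,0)),('tip r z11',(.01,0,.011))]:
  print(n,Z(proj(c,a['eef_pos']+R@np.array(o))))
print(ray(c,170+302/2,60+327/2,.053), ray(c,170+302/2,60+345/2,.0666))
p=c['p'][200:300,270:370];cv2.imwrite('pics/w6x.png',np.clip(cv2.resize(p,None,fx=6,fy=6,interpolation=cv2.INTER_CUBIC)[:,:,::-1].astype(float)*2,0,255))
```

```text
tcp (np.float64(298.7605075338703), np.float64(345.01788916084604))
tcp+z11 (np.float64(298.7075920548972), np.float64(313.58538412326226))
tcp-z11 (np.float64(298.8117322735193), np.float64(375.44607233752276))
at wire level (np.float64(298.8556334819308), np.float64(330.4856278921159))
top (np.float64(298.5108665381433), np.float64(383.15520339793113))
tip r z11 (np.float64(329.4247024432459), np.float64(313.561235076575))
[0.46723666 0.07769981 0.053     ] [0.46602054 0.07804324 0.0666    ][ WARN:0@0.803] global loadsave.cpp:1063 imwrite_ Unsupported depth image for selected encoder is fallbacked to CV_8U.
```

View pics/w6x.png

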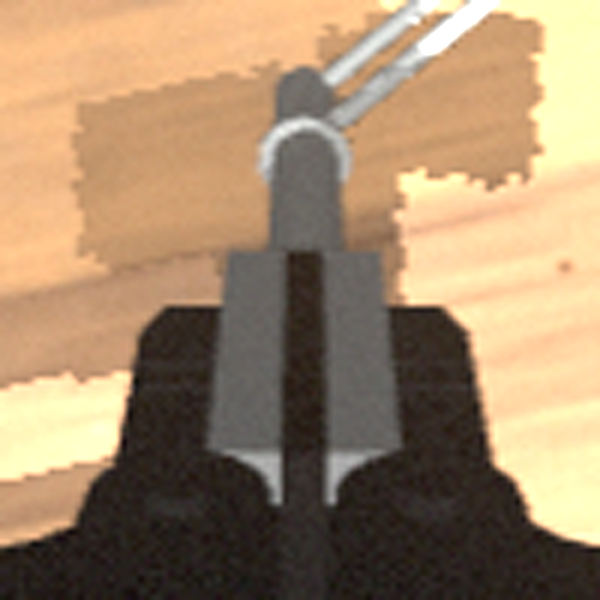

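Run:
```python
from h import *
a=ctrl.get_state();R=Ro.from_quat(a['tcp_rot']).as_matrix()
c=load('w6')
def t(u,v): return (R.T@(dep(c,u,v)-a['eef_pos'])*1000).round(1)
for n,(x,y) in dict(postlow=(310,150),post=(310,230),pad_tip=(255,258),pad_mid=(255,350),pad_low=(255,440),gap=(305,300),gap2=(305,400),gap3=(305,560),padR=(355,300),fingertip=(170,330)).items():
  u,v=270+x//6,200+y//6; print(n,t(u,v),dep(c,u,v).round(3))
```

```text
postlow [1.1 2.5 4.4] [0.47  0.077 0.064]
post [  1.  -20.1   4.7] [0.471 0.077 0.087]
pad_tip [ -3.7 -42.1  11.4] [0.478 0.08  0.109]
pad_mid [ -3.2 -60.2  12.2] [0.479 0.079 0.127]
pad_low [ -2.8 -72.7  11.8] [0.478 0.079 0.139]
gap [  0.4 -51.4  12. ] [0.478 0.076 0.118]
gap2 [  0.5 -66.7  11.7] [0.478 0.076 0.133]
gap3 [  0.4 -73.1   2.6] [0.469 0.078 0.14 ]
padR [  4.8 -51.   11.8] [0.477 0.072 0.118]
fingertip [-10.5 -48.1   7.7] [0.476 0.087 0.115]
```

Run:
```python
from h import *
snap('side','s1');c=load('s1');a=ctrl.get_state()
u,v=map(int,proj(c,a['eef_pos']));print(u,v)
u2,v2=proj(c,a['eef_pos']+[0,0,.042]);print(u2,v2)
p=c['p'][v-70:v+50,u-70:u+70];cv2.imwrite('pics/s1z.png',cv2.resize(p,None,fx=5,fy=5,interpolation=cv2.INTER_CUBIC)[:,:,::-1])
```

```text
333 204
333.478057563066 193.89368191077014
```

View pics/s1z.png

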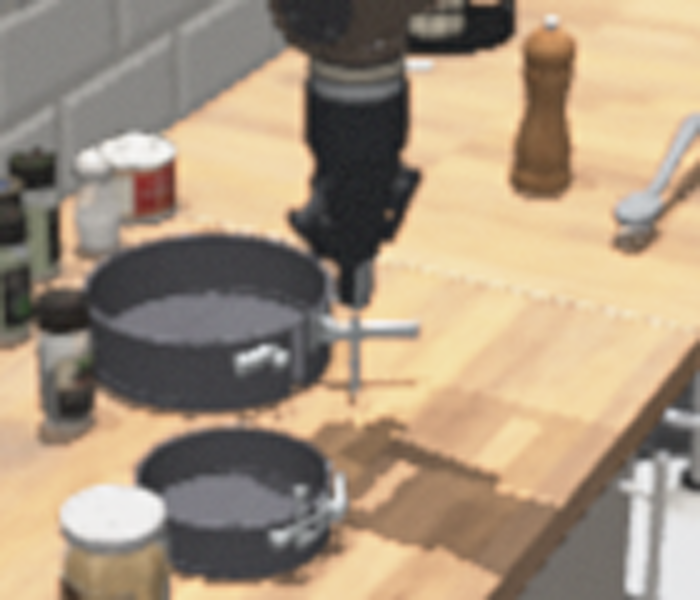

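Two cameras agree that the finger tips are really about 41 mm above the reported TCP: by wrist depth the tip is at tool y≈−42, and in the side view it is at (355,300), z≈0.107. The fingers therefore shut on air just above the post. I'll open, go down by that amount and check by depth.

Request:
{"method": "step_arm", "body": {"rows": [[[0,0,0],[0,0,0],0.5],[[0,0,0],[0,0,0],0.5],[[0,0,0],[0,0,0],0.5],[[0,0,0],[0,0,0],0.5],[[0,0,0],[0.5,10,0.5],0.5],[[0,0,0],[0.5,20,0.5],0.5],[[0,0,0],[0.5,25,0.5],0.5],[[0,0,0],[0.5,25,0.5],0.5],[[0,0,0],[0.5,25,0.5],0.5]]}}

```text
time: 4.53
eef_pos: [0.4659, 0.0785, 0.0406]
tcp_rot: [-0.436, 0.558, -0.557, 0.435]
contact_force: [0.8, 0.6, 0.2]
opening: 0.501
```

Run:
```python
from h import *
a=ctrl.get_state();print(a['eef_pos'],a['time'],a['contact_force'],a['opening'])
c=snap('wrist','w7');c=load('w7')
a=ctrl.get_state();print(a['eef_pos'],a['time'],a['contact_force'],a['opening'])
p=c['p'][150:300,220:420];cv2.imwrite('pics/w7y.png',cv2.resize(p,None,fx=4,fy=4,interpolation=cv2.INTER_CUBIC)[:,:,::-1])
R=Ro.from_quat(a['tcp_rot']).as_matrix();np.savez('pics/w7st.npz',e=a['eef_pos'],R=R)
```

```text
[0.4658872  0.07849507 0.04061465] 4.5333 [0.84550992 0.63814349 0.19866991] 0.5009016422718641
[0.46643782 0.07849122 0.04119746] 4.5833 [ 0.17257315 -0.04870583 -0.30211394] 0.4993491896957896
```

View pics/w7y.png

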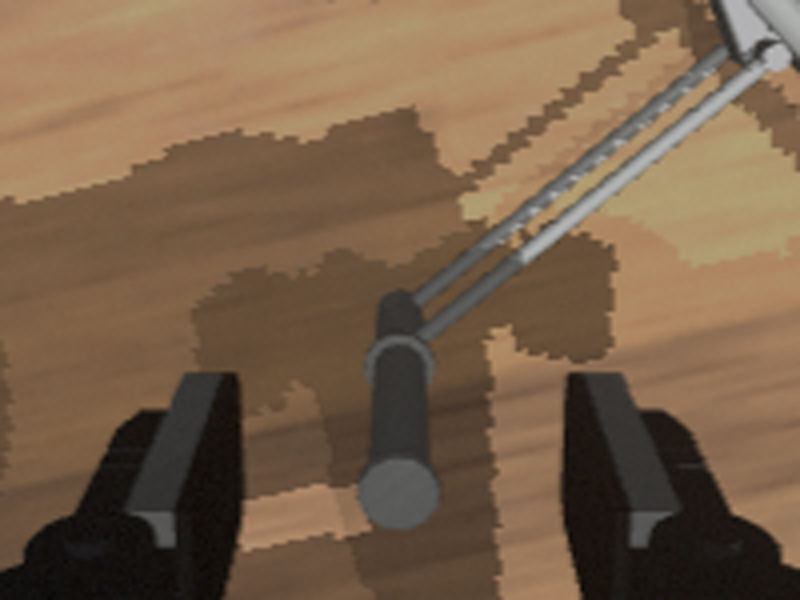

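The open pads now straddle the post, whose top is at (398,493). I'll check heights from depth.

Run:
```python
from h import *
s=np.load('pics/w7st.npz');c=load('w7')
for n,(x,y) in dict(top=(398,493),padLtip=(215,378),padLlow=(155,505),padRtip=(600,378),padLnotch=(160,530)).items():
  X=dep(c,220+x//4,150+y//4);print(n,X.round(4),(s['R'].T@(X-s['e'])*1000).round(1))
```

```text
top [0.4667 0.0785 0.0938] [ -0.1 -52.6   0.2]
padLtip [0.4836 0.0983 0.0853] [-23.3 -44.1  11.8]
padLlow [0.4834 0.0998 0.1153] [-24.8 -74.1  11.2]
padRtip [0.472  0.0508 0.086 ] [ 25.6 -44.8  12.1]
padLnotch [0.482  0.0989 0.1179] [-23.5 -76.7  10.1]
```

Request:
{"method": "step_arm", "body": {"rows": [[[0,0,0],[0,8,0],0.5],[[0,0,0],[0,15,0],0.6],[[0,0,0],[0,15,0],0.8],[[0,0,0],[0,15,0],1],[[0,0,0],[0,15,0],1],[[0,0,0],[0,15,0],1],[[0,0,0],[0,15,0],1]], "newtons": 60}}

```text
time: 5.17
eef_pos: [0.4663, 0.0785, 0.0263]
tcp_rot: [-0.435, 0.557, -0.557, 0.435]
contact_force: [0.1, -0.4, -1.3]
opening: 0.069
```

Run:
```python
from h import *
c=snap('wrist','w8');c=load('w8')
a=ctrl.get_state();print(a['eef_pos'],a['time'],a['contact_force'],a['opening'])
R=Ro.from_quat(a['tcp_rot']).as_matrix();np.savez('pics/w8st.npz',e=a['eef_pos'],R=R)
p=c['p'][70:290,200:440];cv2.imwrite('pics/w8y.png',cv2.resize(p,None,fx=2.7,fy=2.7,interpolation=cv2.INTER_CUBIC)[:,:,::-1])
```

```text
[0.46630522 0.07851932 0.02632915] 5.2167 [-0.15426093 -0.54733386 -3.10123667] 0.067705694832947
```

View pics/w8y.png

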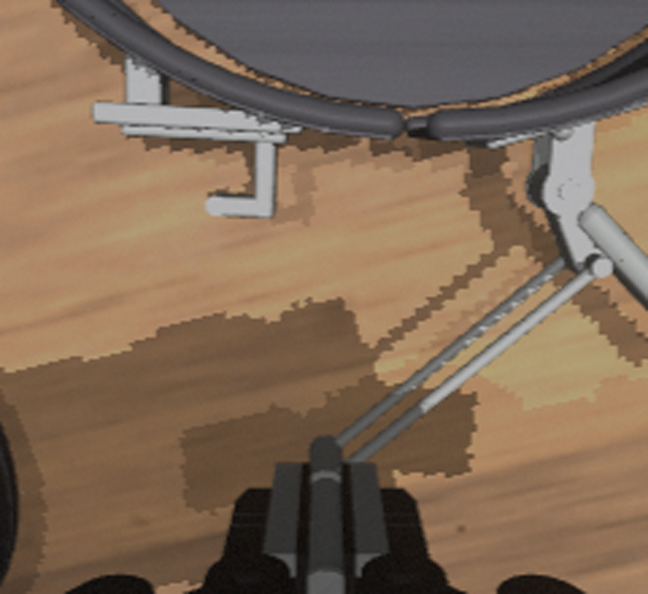

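Gripped: the post is between the pads at (323,520) and the opening is 0.068. The hook's lip is at (207–275,207).

Run:
```python
from h import *
s=np.load('pics/w8st.npz');c=load('w8');a=ctrl.get_state()
z=lambda u,v:(200+u/2.7,70+v/2.7)
D={}
for n,q,h in [('piv',(568,190),.053),('pin',(600,266),.053),('post',(324,445),.053),('lipL',(207,207),.0485),('corner',(275,216),.0485),('stopin',(257,198),.0485),('floorin',(255,141),.0485),('floorL',(93,112),.0485),('floorR',(290,128),.0485),('splitR',(430,125),.06)]:
  D[n]=ray(c,*z(*q),h); print(n,D[n].round(4))
for n in ['lipL','corner','piv','floorL']:
  print(n, 'depth z', dep(c,*[int(round(i+.0)) for i in z(*dict(lipL=(230,206),corner=(268,205),piv=(568,190),floorL=(120,112))[n])]).round(4))
for th in (-16.5,-14):
  t=np.radians(th);X=np.array([np.cos(t),np.sin(t)]);Y=np.array([-np.sin(t),np.cos(t)])
  S1=D['lipL'][:2]+7.25e-3*X-5.5e-3*Y; S2=D['corner'][:2]+9.25e-3*X+7e-3*Y; S3=D['stopin'][:2]+5.25e-3*X+4e-3*Y;S4=D['floorin'][:2]-5.25e-3*X+4e-3*Y;print(th,S1.round(4),S2.round(4),S3.round(4),S4.round(4))
d=D['post']-D['pin'];print(np.linalg.norm(d[:2]),np.linalg.norm((D['piv']-D['pin'])[:2]))
```

```text
piv [0.5149 0.0181 0.053 ]
pin [0.4989 0.0143 0.053 ]
post [0.4754 0.0758 0.053 ]
lipL [0.5282 0.0863 0.0485]
corner [0.5233 0.0738 0.0485]
stopin [0.5275 0.0763 0.0485]
floorin [0.538  0.0738 0.0485]
floorL [0.5506 0.1023 0.0485]
floorR [0.5387 0.0667 0.0485]
splitR [0.533 0.042 0.06 ]
lipL depth z [0.5275 0.082  0.0481]
corner depth z [0.5256 0.0748 0.0482]
piv depth z [0.5148 0.0176 0.0509]
floorL depth z [0.5495 0.0971 0.05  ]
-16.5 [0.5336 0.079 ] [0.5341 0.0779] [0.5337 0.0787] [0.5341 0.0791]
-14 [0.5339 0.0792] [0.5339 0.0784] [0.5336 0.0789] [0.5339 0.079 ]
0.06584226020255571 0.0164018825676086
```

Request:
{"method": "step_arm", "body": {"rows": [[[0,0,0],[-5,0,7],1],[[0,0,0],[-10,0,14],1],[[0,0,0],[-15,0,21],1],[[0,0,0],[-20,0,28],1],[[0,0,0],[-25,0,34],1],[[0,0,0],[-29,0,40],1],[[0,0,0],[-31.5,0,45],1],[[0,0,0],[-31.5,0,47],1],[[0,0,0],[-31.5,0,47],1],[[0,0,0],[-31.5,0,47],1]]}}

```text
time: 6.05
eef_pos: [0.5197, 0.0983, 0.0265]
tcp_rot: [-0.435, 0.558, -0.557, 0.435]
contact_force: [-0.4, 1.5, -3.4]
opening: 0.071
```

Run:
```python
from h import *
c=snap('wrist','w9');c=load('w9')
a=ctrl.get_state();print(a['eef_pos'],a['time'],a['contact_force'],a['opening'])
R=Ro.from_quat(a['tcp_rot']).as_matrix();np.savez('pics/w9st.npz',e=a['eef_pos'],R=R);print((R.T@a['contact_force']).round(1))
p=c['p'][120:320,200:440];cv2.imwrite('pics/w9y.png',cv2.resize(p,None,fx=3,fy=3,interpolation=cv2.INTER_CUBIC)[:,:,::-1])
```

```text
[0.5195584  0.09818311 0.02649902] 6.1 [ 0.09946361  1.52979685 -5.01702855] 0.06858084093448706
[-1.5  5.  -0.3]
```

View pics/w9y.png

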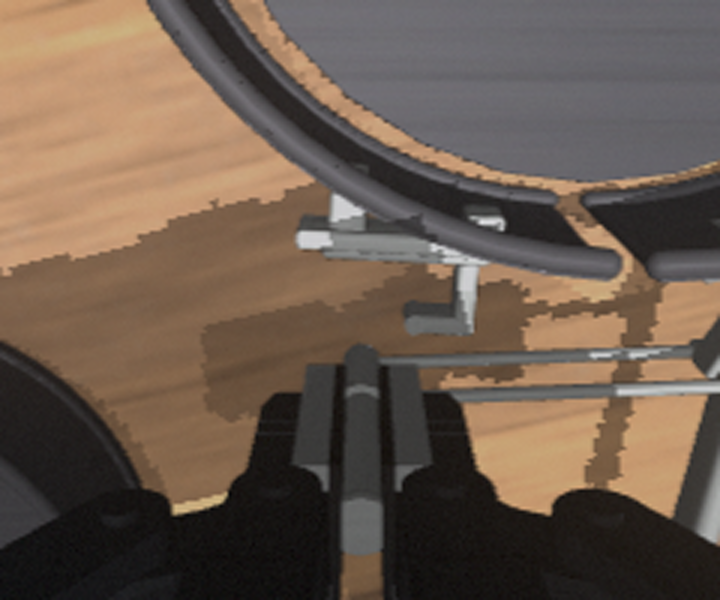

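The post at (361,390) is now out and left of the hook, whose lip end is at (405,318) and corner at (473,332).

Run:
```python
from h import *
s=np.load('pics/w9st.npz');c=load('w9')
z=lambda u,v:(200+u/3,120+v/3)
D={}
for n,q,h in [('postring?',(361,390),.053),('postfoot',(361,352),.033),('lipL',(405,318),.0485),('corner',(474,333),.0485),('stopin',(456,306),.0485),('floorL',(298,238),.0485)]:
  D[n]=ray(c,*z(*q),h); print(n,D[n].round(4),(s['R'].T@(D[n]-s['e'])*1000).round(1))
for th in (-16.5,):
  t=np.radians(th);X=np.array([np.cos(t),np.sin(t)]);Y=np.array([-np.sin(t),np.cos(t)])
  for S in (D['lipL'][:2]+7.25e-3*X-5.5e-3*Y, D['corner'][:2]+9.25e-3*X+7e-3*Y,D['stopin'][:2]+5.25e-3*X+4e-3*Y): print(S, (s['R'].T@(np.r_[S,.05]-s['e'])*1000).round(1))
for q in [(430,318),(465,300),(362,540)]: print(dep(c,*[int(i) for i in z(*q)]).round(4))
```

```text
postring? [0.5194 0.0976 0.053 ] [  0.6 -26.5   0. ]
postfoot [0.5188 0.0977 0.033 ] [ 0.6 -6.5 -0.7]
lipL [0.53   0.0862 0.0485] [  9.1 -22.   13. ]
corner [0.5237 0.074  0.0485] [ 22.5 -22.    9.9]
stopin [0.53   0.0762 0.0485] [ 18.8 -22.   15.5]
floorL [0.5504 0.1019 0.0485] [-11.1 -22.   29. ]
[0.53538815 0.07885672] [ 14.9 -23.5  20. ]
[0.5346053  0.07804912] [ 15.9 -23.5  19.5]
[0.53618646 0.07850168] [ 15.  -23.5  20.9]
[0.5285 0.0817 0.0474]
[0.5305 0.0742 0.0479]
[0.5153 0.0987 0.0945]
```

Request:
{"method": "step_arm", "body": {"rows": [[[0,0,0],[0,-0.5,5],1],[[0,0,0],[0,-0.5,10],1],[[0,0,0],[0,-0.5,15],1],[[0,0,0],[0,-0.5,18],1],[[0,0,0],[0,-0.5,19],1],[[0,0,0],[0,-0.5,19],1]]}}

```text
time: 6.6
eef_pos: [0.5386, 0.0922, 0.0267]
tcp_rot: [0.436, -0.557, 0.557, -0.435]
contact_force: [1.1, -3.1, -8.2]
opening: 0.067
```

```bash
cat >> h.py <<'E'
def f():
    a=ctrl.get_state();R=Ro.from_quat(a['tcp_rot']).as_matrix();print(round(a['time'],2),a['eef_pos'].round(4),'Ftool',(R.T@a['contact_force']).round(2),round(a['opening'],3))
E
python3 - <<'E'
from h import *
f()
E
```

```text
6.6 [0.5386 0.0922 0.0267] Ftool [2.76 8.22 1.83] 0.067
```

Request:
{"method": "step_arm", "body": {"rows": [[[0,0,0],[0,1.5,0],1],[[0,0,0],[0,1.5,0],1],[[0,0,0],[0,1.5,0],1]]}}

```text
time: 6.85
eef_pos: [0.5392, 0.0928, 0.0264]
tcp_rot: [0.435, -0.557, 0.558, -0.436]
contact_force: [2.2, -2.2, -3.3]
opening: 0.066
```

Run:
```python
from h import *
f();c=snap('wrist','w10');f();c=load('w10')
p=c['p'][120:320,200:440];cv2.imwrite('pics/w10y.png',cv2.resize(p,None,fx=3,fy=3,interpolation=cv2.INTER_CUBIC)[:,:,::-1])
```

```text
6.85 [0.5392 0.0928 0.0264] Ftool [1.56 3.27 2.67] 0.066
6.9 [0.5391 0.0929 0.0264] Ftool [2.86 3.5  0.99] 0.068
```

View pics/w10y.png

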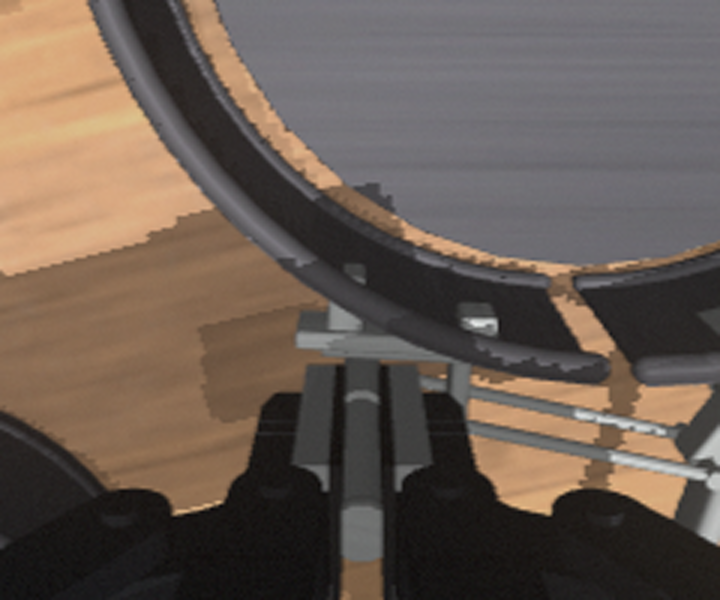

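Request:
{"method": "step_arm", "body": {"rows": [[[0,0,0],[0,0.7,0.5],1],[[0,0,0],[0,0.7,1],1],[[0,0,0],[0,0.7,1],1],[[0,0,0],[0,0.7,1],1]]}}

```text
time: 7.23
eef_pos: [0.5403, 0.093, 0.026]
tcp_rot: [0.435, -0.557, 0.558, -0.436]
contact_force: [0.9, -0.6, 2.4]
opening: 0.069
```

Run:
```python
from h import *
f()
```

```text
7.23 [0.5403 0.093  0.026 ] Ftool [ 0.32 -2.43  0.99] 0.069
```

Request:
{"method": "step_arm", "body": {"rows": [[[0,0,0],[0,0,0.5],1],[[0,0,0],[0,0,1],1],[[0,0,0],[0,0,1],1],[[0,0,0],[0,0,1],1]]}}

```text
time: 7.57
eef_pos: [0.5411, 0.0928, 0.0258]
tcp_rot: [0.435, -0.557, 0.558, -0.436]
contact_force: [0.7, -0.0, 4.6]
opening: 0.07
```

Run:
```python
from h import *
f()
```

```text
7.57 [0.5411 0.0928 0.0258] Ftool [-0.15 -4.63  0.7 ] 0.07
```

Request:
{"method": "step_arm", "body": {"rows": [[[0,0,0],[0,-0.4,0.5],1],[[0,0,0],[0,-0.4,1],1],[[0,0,0],[0,-0.4,1],1],[[0,0,0],[0,-0.4,1],1]]}}

```text
time: 7.9
eef_pos: [0.5417, 0.0925, 0.0258]
tcp_rot: [0.435, -0.557, 0.557, -0.435]
contact_force: [-1.2, -0.8, 5.6]
opening: 0.069
```

Run:
```python
from h import *
f();c=snap('wrist','w11');c=load('w11')
p=c['p'][190:290,250:370];cv2.imwrite('pics/w11y.png',cv2.resize(p,None,fx=6,fy=6,interpolation=cv2.INTER_CUBIC)[:,:,::-1])
```

```text
7.9 [0.5417 0.0925 0.0258] Ftool [ 1.05 -5.64 -1.  ] 0.069
```

View pics/w11y.png

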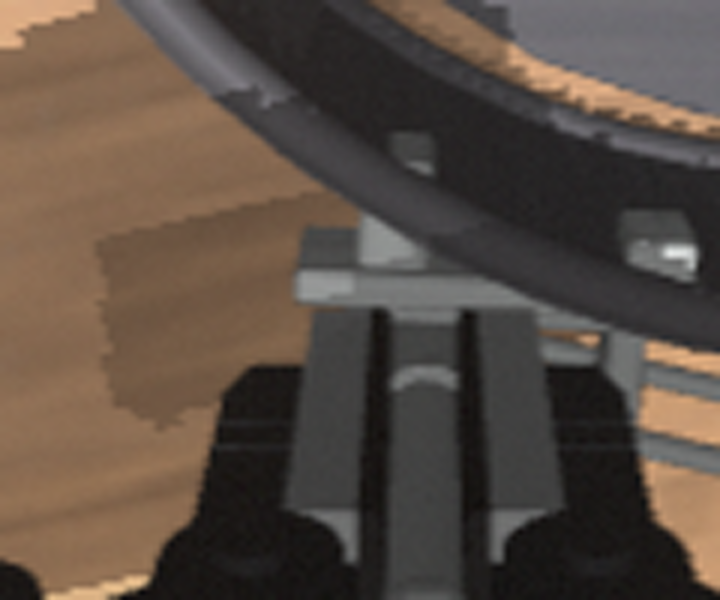

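Request:
{"method": "step_arm", "body": {"rows": [[[0,0,0],[0,-0.6,0.4],1],[[0,0,0],[0,-0.6,0.8],1],[[0,0,0],[0,-0.6,0.8],1],[[0,0,0],[0,-0.6,0.8],1]]}}

```text
time: 8.28
eef_pos: [0.5419, 0.0923, 0.0259]
tcp_rot: [-0.435, 0.557, -0.557, 0.435]
contact_force: [-0.8, 0.5, 4.2]
opening: 0.072
```

Run:
```python
from h import *
f()
```

```text
8.28 [0.5419 0.0923 0.0259] Ftool [-0.27 -4.18 -0.89] 0.072
```

Request:
{"method": "step_arm", "body": {"rows": [[[0,0,0],[0,-0.6,0.5],1],[[0,0,0],[0,-0.6,1],1],[[0,0,0],[0,-0.6,1],1],[[0,0,0],[0,-0.6,1],1]]}}

```text
time: 8.62
eef_pos: [0.5425, 0.0919, 0.026]
tcp_rot: [-0.436, 0.558, -0.557, 0.435]
contact_force: [-0.8, 0.8, 1.3]
opening: 0.068
```

Run:
```python
from h import *
f()
```

```text
8.62 [0.5425 0.0919 0.026 ] Ftool [-0.61 -1.28 -0.97] 0.068
```

Request:
{"method": "step_arm", "body": {"rows": [[[0,0,0],[0,0,0.5],1],[[0,0,0],[0,0,1],1],[[0,0,0],[0,0,1],1],[[0,0,0],[0,0,1],1]]}}

```text
time: 8.95
eef_pos: [0.5429, 0.0918, 0.026]
tcp_rot: [-0.436, 0.558, -0.557, 0.435]
contact_force: [-2.6, 0.5, 2.1]
opening: 0.068
```

Run:
```python
from h import *
f();c=snap('wrist','w12');f();c=load('w12')
p=c['p'][190:290,250:370];cv2.imwrite('pics/w12y.png',cv2.resize(p,None,fx=6,fy=6,interpolation=cv2.INTER_CUBIC)[:,:,::-1])
```

```text
8.95 [0.5429 0.0918 0.026 ] Ftool [ 0.11 -2.11 -2.62] 0.068
9.0 [0.5429 0.0918 0.026 ] Ftool [-0.15 -1.13 -4.25] 0.07
```

View pics/w12y.png

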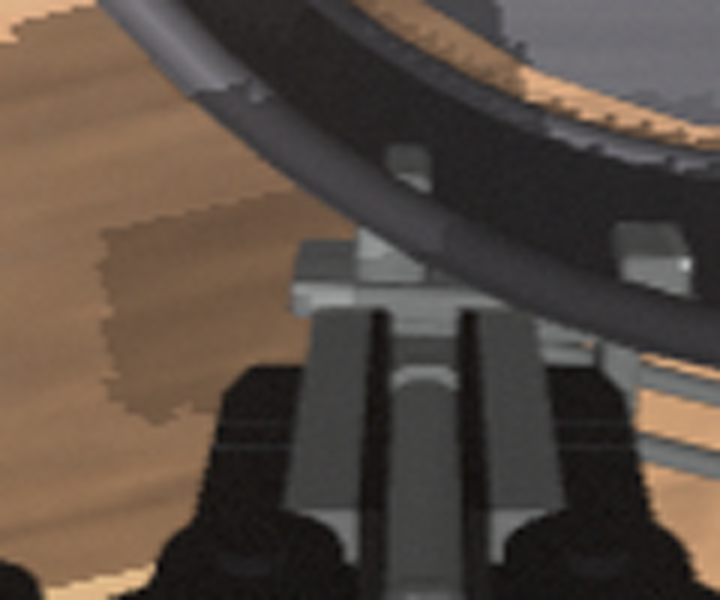

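Request:
{"method": "step_arm", "body": {"rows": [[[0,0,0],[0,0,-2.2],1],[[0,0,0],[0,0,-2.2],1],[[0,0,0],[2,0,-2.3],1],[[0,0,0],[4,0,-2.4],1],[[0,0,0],[6,0,-2.5],1],[[0,0,0],[8,0,-2.5],1],[[0,0,0],[10,0,-2.6],1],[[0,0,0],[11,0,-2.7],1],[[0,0,0],[11,0,-2.7],1]]}}

```text
time: 9.75
eef_pos: [0.5383, 0.081, 0.0263]
tcp_rot: [0.436, -0.557, 0.557, -0.435]
contact_force: [0.4, 0.0, -2.6]
opening: 0.068
```

Run:
```python
from h import *
f();c=snap('wrist','w13');f();c=load('w13')
p=c['p'][170:290,230:390];cv2.imwrite('pics/w13y.png',cv2.resize(p,None,fx=5,fy=5,interpolation=cv2.INTER_CUBIC)[:,:,::-1])
```

```text
9.75 [0.5383 0.081  0.0263] Ftool [-0.13  2.56  0.43] 0.068
9.8 [0.5383 0.081  0.0262] Ftool [ 0.57  2.31 -1.3 ] 0.07
```

View pics/w13y.png

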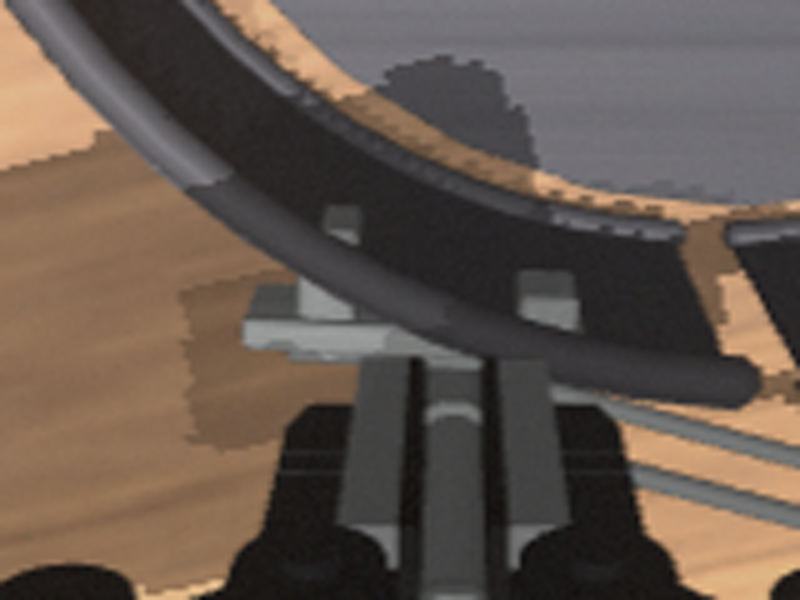

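The post is moving down the slot without side force, just left of the stop. I'll continue right by feel.

Request:
{"method": "step_arm", "body": {"rows": [[[0,0,0],[1,0,0],1],[[0,0,0],[2,0,-0.1],1],[[0,0,0],[3,0,-0.1],1],[[0,0,0],[3,0,-0.1],1],[[0,0,0],[3,0,-0.1],1]]}}

```text
time: 10.22
eef_pos: [0.5379, 0.0787, 0.0264]
tcp_rot: [0.435, -0.557, 0.557, -0.435]
contact_force: [-0.2, 0.9, -2.9]
opening: 0.067
```

Request:
{"method": "step_arm", "body": {"rows": [[[0,0,0],[0.5,0,0],1],[[0,0,0],[1,0,0],1],[[0,0,0],[1,0,0],1]]}}

```text
time: 10.47
eef_pos: [0.5377, 0.0783, 0.0265]
tcp_rot: [-0.435, 0.557, -0.557, 0.436]
contact_force: [1.6, 4.1, -3.4]
opening: 0.068
```

Run:
```python
from h import *
f()
```

```text
10.47 [0.5377 0.0783 0.0265] Ftool [-4.36  3.41  0.56] 0.068
```

Request:
{"method": "step_arm", "body": {"rows": [[[0,0,0],[0.5,0.4,0],1],[[0,0,0],[1,0.4,0],1],[[0,0,0],[1,0.4,0],1]]}}

```text
time: 10.72
eef_pos: [0.5375, 0.0778, 0.0264]
tcp_rot: [-0.435, 0.558, -0.557, 0.436]
contact_force: [-0.0, 5.5, -1.6]
opening: 0.067
```

Run:
```python
from h import *
f()
```

```text
10.72 [0.5375 0.0778 0.0264] Ftool [-5.29  1.6  -1.33] 0.067
```

Request:
{"method": "step_arm", "body": {"rows": [[[0,0,0],[0.5,0.2,0],1],[[0,0,0],[1,0.2,0],1],[[0,0,0],[1,0.2,0],1]]}}

```text
time: 10.97
eef_pos: [0.5374, 0.0774, 0.0265]
tcp_rot: [-0.434, 0.558, -0.557, 0.436]
contact_force: [-0.6, 7.1, -2.3]
opening: 0.071
```

Run:
```python
from h import *
f()
```

```text
10.97 [0.5374 0.0774 0.0265] Ftool [-6.73  2.33 -2.26] 0.071
```

Request:
{"method": "step_arm", "body": {"rows": [[[0,0,0],[0.7,0.2,-0.2],1],[[0,0,0],[1.4,0.2,-0.3],1],[[0,0,0],[2,0.2,-0.4],1],[[0,0,0],[2,0.2,-0.4],1]]}}

```text
time: 11.3
eef_pos: [0.5371, 0.0766, 0.0265]
tcp_rot: [-0.433, 0.558, -0.557, 0.437]
contact_force: [2.4, 11.9, -1.8]
opening: 0.07
```

Run:
```python
from h import *
f()
```

```text
11.3 [0.5371 0.0766 0.0265] Ftool [-12.13   1.83  -0.58] 0.07
```

Request:
{"method": "step_arm", "body": {"rows": [[[0,0,0],[0.7,0,0],1],[[0,0,0],[1.2,0,0],1],[[0,0,0],[1.2,0,0],1]]}}

```text
time: 11.55
eef_pos: [0.5369, 0.0762, 0.0266]
tcp_rot: [-0.433, 0.559, -0.556, 0.437]
contact_force: [2.1, 13.5, -1.8]
opening: 0.068
```

Run:
```python
from h import *
f()
```

```text
11.55 [0.5369 0.0762 0.0266] Ftool [-13.59   1.93  -1.25] 0.068
```

Request:
{"method": "step_arm", "body": {"rows": [[[0,0,0],[0.6,0,0],1],[[0,0,0],[0.6,0,0],1],[[0,0,0],[0.6,0,0],1]]}}

```text
time: 11.8
eef_pos: [0.5368, 0.0759, 0.0266]
tcp_rot: [-0.433, 0.559, -0.556, 0.437]
contact_force: [1.7, 14.0, -1.0]
opening: 0.068
```

Request:
{"method": "step_arm", "body": {"rows": [[[0,0,0],[0.1,0,0],1],[[0,0,0],[0.1,0,0],1],[[0,0,0],[0.1,0,0],1],[[0,0,0],[0.1,0,0],1]]}}

```text
time: 12.13
eef_pos: [0.5368, 0.0759, 0.0266]
tcp_rot: [-0.432, 0.559, -0.556, 0.437]
contact_force: [2.0, 14.3, -2.2]
opening: 0.069
```

Request:
{"method": "step_arm", "body": {"rows": [[[0,0,0],[0,0,0],1],[[0,0,0],[0,0,0],1],[[0,0,0],[0,0,0],1],[[0,0,0],[0,0,0],1]]}}

```text
time: 12.47
eef_pos: [0.5368, 0.0759, 0.0266]
tcp_rot: [-0.432, 0.559, -0.556, 0.437]
contact_force: [1.9, 14.5, -1.8]
opening: 0.07
```

Run:
```python
from h import *
f();c=snap('wrist','w14');f();c=load('w14')
p=c['p'][150:290,230:430];cv2.imwrite('pics/w14y.png',cv2.resize(p,None,fx=4,fy=4,interpolation=cv2.INTER_CUBIC)[:,:,::-1])
```

```text
12.47 [0.5368 0.0759 0.0266] Ftool [-14.51   1.95  -1.66] 0.07
12.52 [0.5368 0.0759 0.0266] Ftool [-15.45   2.34  -1.76] 0.066
```

View pics/w14y.png

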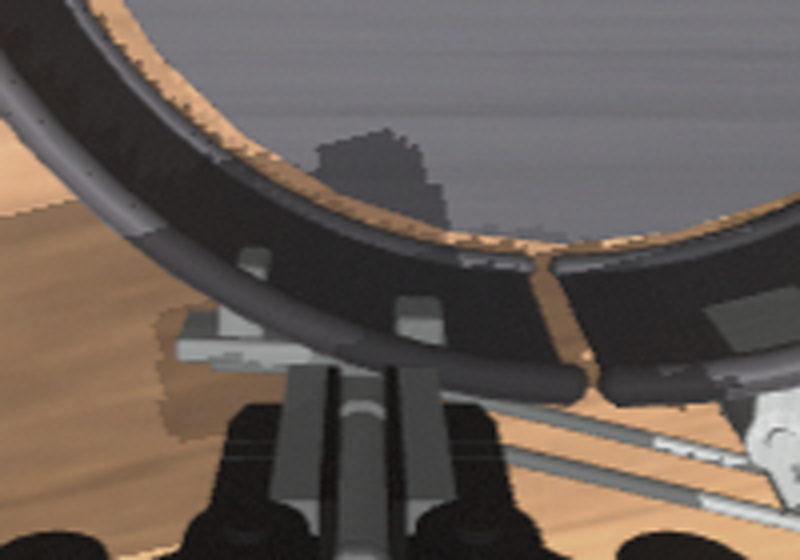

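Request:
{"method": "step_arm", "body": {"rows": [[[0,0,0],[0.2,0,0],1],[[0,0,0],[0.2,0,0],1],[[0,0,0],[0.2,0,0],1],[[0,0,0],[0.2,0,0],1],[[0,0,0],[0.2,0,0],1],[[0,0,0],[0.2,0,0],1],[[0,0,0],[0.2,0,0],1]]}}

```text
time: 13.1
eef_pos: [0.5368, 0.0759, 0.0266]
tcp_rot: [-0.432, 0.559, -0.556, 0.437]
contact_force: [2.5, 15.7, -2.0]
opening: 0.067
```

Request:
{"method": "step_arm", "body": {"rows": [[[0,0,0],[-1,0,0],1],[[0,0,0],[-2,0,0],1],[[0,0,0],[-3,0,0.2],1],[[0,0,0],[-4,0,0.4],1],[[0,0,0],[-5,0,0.4],1],[[0,0,0],[-5,0,0.4],1],[[0,0,0],[-5,0,0.4],1]]}}

```text
time: 13.68
eef_pos: [0.5375, 0.0777, 0.0264]
tcp_rot: [-0.435, 0.558, -0.557, 0.436]
contact_force: [-1.2, 5.8, 0.9]
opening: 0.071
```

Run:
```python
from h import *
f()
```

```text
13.68 [0.5375 0.0777 0.0264] Ftool [-5.3  -0.9  -2.61] 0.071
```

Request:
{"method": "step_arm", "body": {"rows": [[[0,0,0],[-0.7,0,-0.3],1],[[0,0,0],[-1.5,0,-0.4],1],[[0,0,0],[-1.5,0,-0.4],1],[[0,0,0],[-1.5,0,-0.4],0.9],[[0,0,0],[-1.5,0,-0.4],0.85],[[0,0,0],[-1.5,0,-0.4],0.8],[[0,0,0],[-1.5,0,-0.4],0.75],[[0,0,0],[-1.5,0,-0.4],0.7],[[0,0,0],[-1.5,0,-0.4],0.7]]}}

```text
time: 14.43
eef_pos: [0.5375, 0.078, 0.0258]
tcp_rot: [0.435, -0.557, 0.557, -0.435]
contact_force: [-0.8, -0.3, 0.6]
opening: 0.3
```

Run:
```python
from h import *
f();c=snap('wrist','w15');f();c=load('w15')
p=c['p'][150:300,230:430];cv2.imwrite('pics/w15y.png',cv2.resize(p,None,fx=4,fy=4,interpolation=cv2.INTER_CUBIC)[:,:,::-1])
```

```text
14.43 [0.5375 0.078  0.0258] Ftool [ 0.53 -0.55 -0.72] 0.3
14.48 [0.5374 0.0781 0.0258] Ftool [-0.07  0.58 -0.68] 0.298
```

View pics/w15y.png

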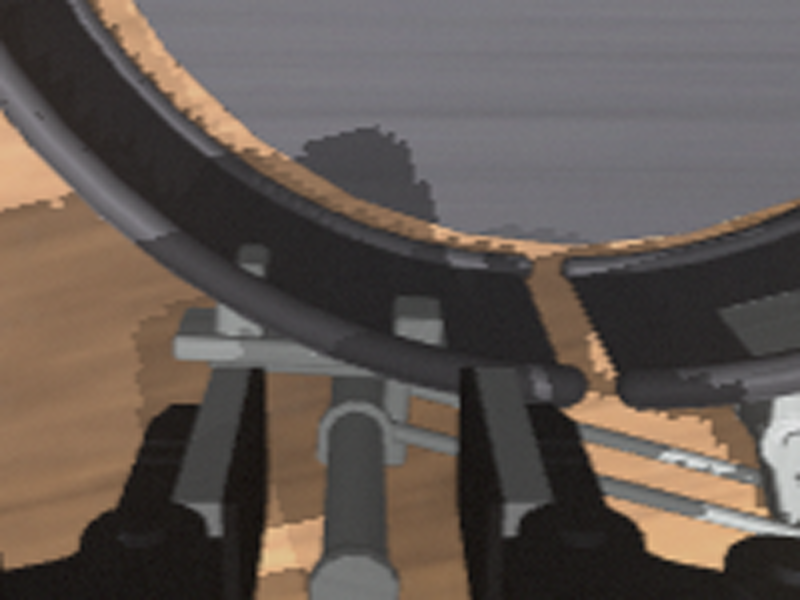

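The post stays in the hook, against the stop at about (360,430). I'll rise and look for the handle.

Request:
{"method": "step_arm", "body": {"rows": [[[0,0,0],[0,-15,0],0.7],[[0,0,0],[0,-35,0],0.7],[[0,0,0],[20,-65,-20],0.7],[[0,0,0],[40,-80,-45],0.9],[[0,0,0],[50,-90,-70],1],[[0,0,0],[50,-90,-70],1],[[0,0,0],[50,-90,-70],1],[[0,0,0],[50,-90,-70],1]]}}

```text
time: 15.15
eef_pos: [0.4577, 0.0466, 0.1159]
tcp_rot: [0.435, -0.557, 0.558, -0.436]
contact_force: [-0.1, 0.0, 0.2]
opening: 0.002
```

Run:
```python
from h import *
viewer.read_camera('wrist');f();c=snap('wrist','w16');f();c=load('w16')
p=c['p'][60:260,200:480];cv2.imwrite('pics/w16y.png',cv2.resize(p,None,fx=2.8,fy=2.8,interpolation=cv2.INTER_CUBIC)[:,:,::-1])
```

```text
15.2 [0.4578 0.0467 0.1156] Ftool [0.58 0.06 0.58] -0.002
15.25 [0.4578 0.0468 0.1153] Ftool [-0.18 -0.14 -1.09] -0.004
```

View pics/w16y.png

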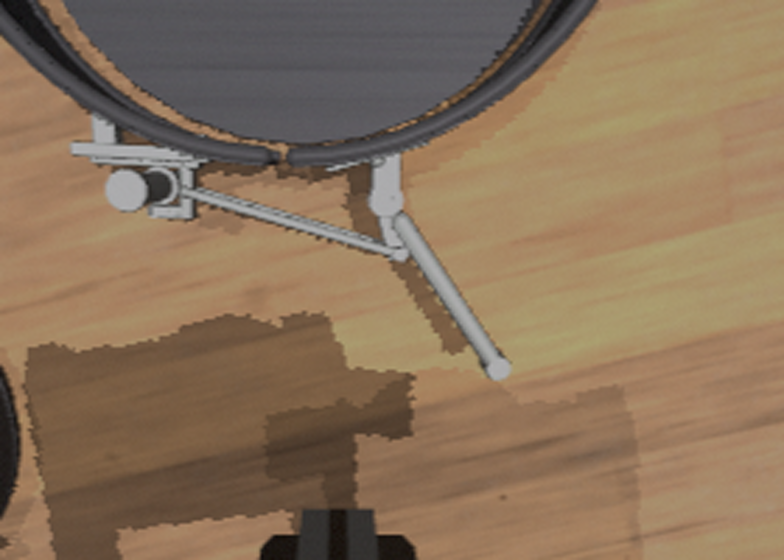

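The post is hooked at (125–190,190). The handle runs from the pivot at (386,203) to its end at (498,368). Next I'll work out the push path.

Run:
```python
from h import *
c=load('w16');z=lambda u,v:(200+u/2.8,60+v/2.8)
D={}
for n,q,h in [('piv',(386,203),.052),('pin',(400,254),.053),('hend',(498,368),.051),('ptop',(126,190),.095)]:
  D[n]=ray(c,*z(*q),h)[:2];print(n,D[n].round(4), dep(c,*[int(round(i)) for i in z(*q)]).round(4))
piv=D['piv'];d=D['hend']-piv;al=np.degrees(np.arctan2(d[1],d[0]));print('len',np.hypot(*d),'ang',al)
st=ctrl.get_state()
for a in [al,al+10,al+20,al+30,al+40,al+50,al+60,-71]:
  r=np.radians(a);u=np.array([np.cos(r),np.sin(r)]);n=np.array([-u[1],u[0]])
  # box support in direction n for tool heading -71
  hx,hz=np.radians(-71),np.radians(19)
  sup=14*abs(n@[np.cos(hx),np.sin(hx)])+12*abs(n@[np.cos(hz),np.sin(hz)])
  P=piv+.045*u-n*(3+sup)/1000
  print(round(a,1),'n',n.round(2),round(sup,1),P.round(4))
```

```text
piv [0.5135 0.0175] [0.5138 0.0173 0.0506]
pin [0.4984 0.0169] [0.4981 0.0168 0.053 ]
hend [ 0.4569 -0.0048] [ 0.4567 -0.0053  0.049 ]
ptop [0.5341 0.0786] [0.5341 0.0789 0.0937]
len 0.060814935816546255 ang -158.45996120743325
-158.5 n [ 0.37 -0.93] 14.5 [0.4652 0.0173]
-148.5 n [ 0.52 -0.85] 16.3 [0.4651 0.0104]
-138.5 n [ 0.66 -0.75] 17.5 [0.4662 0.0031]
-128.5 n [ 0.78 -0.62] 18.3 [ 0.4689 -0.0045]
-118.5 n [ 0.88 -0.48] 18.4 [ 0.4732 -0.0118]
-108.5 n [ 0.95 -0.32] 18.0 [ 0.4793 -0.0185]
-98.5 n [ 0.99 -0.15] 17.1 [ 0.487 -0.024]
-71 n [0.95 0.33] 12.0 [ 0.514  -0.0299]
```

Run:
```python
from h import *
print(tow([.4605,.029,.06],-71),tow([.4605,.029,0.0],-71))
```

```text
(array([16.6, 55.3,  7. ]), array([ 3.0e-02, -3.3e+01, -0.0e+00])) (array([ 16.6, 115.3,   7. ]), array([ 3.0e-02, -3.3e+01, -0.0e+00]))
```

Request:
{"method": "step_arm", "body": {"rows": [[[0,-7,0],[16.5,0,7],1],[[0,-14,0],[16.5,20,7],1],[[0,-21,0],[16.5,40,7],1],[[0,-28,0],[16.5,55,7],1],[[0,-33,0],[16.5,70,7],1],[[0,-33,0],[16.5,90,7],1],[[0,-33,0],[16.5,105,7],1],[[0,-33,0],[16.5,115,7],1],[[0,-33,0],[16.5,115,7],1],[[0,-33,0],[16.5,115,7],1]]}}

```text
time: 16.08
eef_pos: [0.46, 0.0291, 0.0001]
tcp_rot: [0.576, -0.411, 0.41, -0.575]
contact_force: [0.6, 0.0, -0.4]
opening: -0.0
```

Run:
```python
from h import *
f();snap('wrist','w17');f();c=load('w17')
p=c['p'][60:300,180:480];cv2.imwrite('pics/w17y.png',cv2.resize(p,None,fx=2.5,fy=2.5,interpolation=cv2.INTER_CUBIC)[:,:,::-1])
a=ctrl.get_state();np.savez('pics/w17st.npz',e=a['eef_pos'],R=Ro.from_quat(a['tcp_rot']).as_matrix())
```

```text
16.08 [4.60e-01 2.91e-02 1.00e-04] Ftool [0.17 0.37 0.53] -0.0
16.13 [0.4607 0.029  0.001 ] Ftool [ 0.03 -1.02  0.59] -0.0
```

View pics/w17y.png

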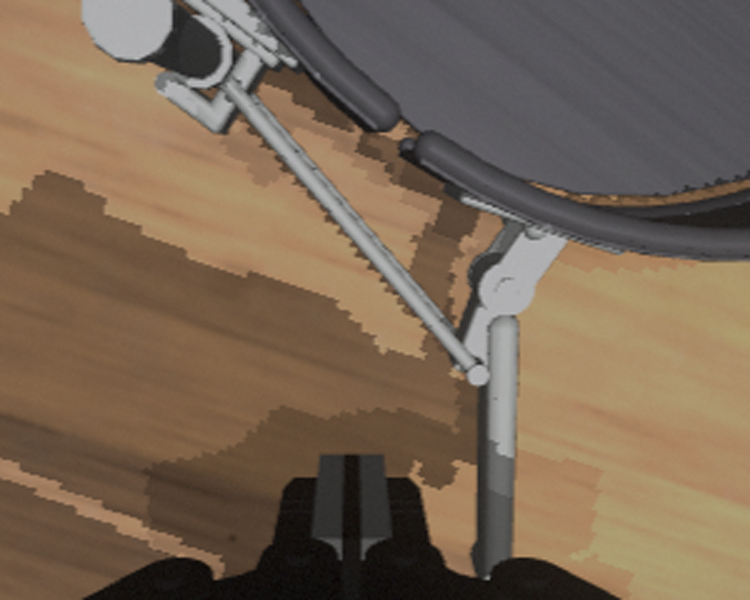

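The shut fingers are beside the handle, pad tips at (350,458) and handle at (495,320–575). Next I'll check tip height and clearance by depth.

Run:
```python
from h import *
s=np.load('pics/w17st.npz');c=load('w17')
for n,(x,y) in dict(padtip=(335,460),shoulder=(300,485),knuckle=(180,575),hnear=(495,480),hfar=(495,560),pin=(478,374),piv=(507,288)).items():
  X=dep(c,180+int(x/2.5),60+int(y/2.5));print(n,X.round(4),(s['R'].T@(X-s['e'])*1000).round(1))
```

```text
padtip [0.4709 0.0348 0.0454] [ -2.2 -44.4  11.5]
shoulder [0.4647 0.0401 0.0483] [ -9.2 -47.4   7.4]
knuckle [0.467  0.0556 0.0909] [-23.1 -89.9  14.6]
hnear [0.4797 0.005  0.0518] [ 28.9 -50.8  10.2]
hfar [ 0.463 -0.002  0.051] [ 30.1 -50.   -8. ]
pin [0.4996 0.0171 0.0547] [ 23.9 -53.7  32.9]
piv [0.5154 0.0177 0.0521] [ 28.5 -51.1  48. ]
```

```bash
cat > path.py <<'E'
from h import *
import sys
st=ctrl.get_state();e=st['eef_pos'];R=Ro.from_quat(st['tcp_rot']).as_matrix();piv=np.array([.5145,.0175])
hx=np.array([np.cos(np.radians(-71)),np.sin(np.radians(-71))]);hz=np.array([-hx[1],hx[0]])
for a in range(-160,-60,10):
  r=np.radians(a);u=np.array([np.cos(r),np.sin(r)]);n=np.array([-u[1],u[0]])
  sup=10*abs(n@hx)+11.5*abs(n@hz)
  P=piv+.045*u-n*(3+sup)/1000
  print(a,P.round(4),'tool',((np.r_[P,e[2]]-e)@R*1000).round(1),'n_tool',(R.T@np.r_[n,0]).round(2))
E
python3 path.py
```

```text
-160 [0.4677 0.0145] tool [16.   0.   1.9] n_tool [1.   0.   0.02]
-150 [0.468 0.008] tool [22.2  0.   0.1] n_tool [0.98 0.   0.19]
-140 [0.4694 0.0012] tool [29.1  0.  -0.8] n_tool [0.93 0.   0.36]
-130 [ 0.4722 -0.0057] tool [36.6  0.  -0.5] n_tool [0.86 0.   0.51]
-120 [ 0.4763 -0.0124] tool [44.2  0.   1.3] n_tool [0.75 0.   0.66]
-110 [ 0.482  -0.0186] tool [51.9  0.   4.6] n_tool [0.63 0.   0.78]
-100 [ 0.4891 -0.0237] tool [59.1  0.   9.6] n_tool [0.48 0.   0.87]
-90 [ 0.4974 -0.0275] tool [65.4  0.  16.2] n_tool [0.33 0.   0.95]
-80 [ 0.5066 -0.0296] tool [70.3  0.  24.3] n_tool [0.16 0.   0.99]
-70 [ 0.5161 -0.0298] tool [73.6  0.  33.2] n_tool [-0.02  0.    1.  ]
```

Request:
{"method": "step_arm", "body": {"rows": [[[0,0,0],[0,5,0],1],[[0,0,0],[5,5.5,1],1],[[0,0,0],[10,5.5,2],1],[[0,0,0],[14,5.5,2],1],[[0,0,0],[17,5.5,2],1],[[0,0,0],[19,5.5,1.5],1],[[0,0,0],[19,5.5,1.5],1]]}}

```text
time: 16.72
eef_pos: [0.468, 0.0113, -0.0045]
tcp_rot: [-0.575, 0.411, -0.411, 0.576]
contact_force: [0.4, 2.6, 0.5]
opening: 0.002
```

Run:
```python
from h import *
f()
```

```text
16.72 [ 0.468   0.0113 -0.0045] Ftool [-2.33 -0.45  1.26] 0.002
```

Request:
{"method": "step_arm", "body": {"rows": [[[0,0,0],[2,0,-0.5],1],[[0,0,0],[4,0,-1.2],1],[[0,0,0],[6,0,-1.8],1],[[0,0,0],[6,0,-1.8],1]]}}

```text
time: 17.05
eef_pos: [0.4675, 0.0053, -0.005]
tcp_rot: [0.576, -0.411, 0.41, -0.576]
contact_force: [0.5, 4.8, 1.1]
opening: 0.003
```

```bash
python3 - <<'E'
from h import *
f();snap('wrist','w18');f();c=load('w18')
p=c['p'][60:300,180:480];cv2.imwrite('pics/w18y.png',cv2.resize(p,None,fx=2.5,fy=2.5,interpolation=cv2.INTER_CUBIC)[:,:,::-1])
E
python3 path.py
```

```text
17.05 [ 0.4675  0.0053 -0.005 ] Ftool [-4.38 -1.08  2.04] 0.003
17.1 [ 0.4675  0.0053 -0.005 ] Ftool [-3.96 -0.02  1.42] 0.002
-160 [0.4677 0.0145] tool [-8.7  0.   3.2] n_tool [ 1.   -0.    0.02]
-150 [0.468 0.008] tool [-2.4  0.   1.3] n_tool [ 0.98 -0.    0.19]
-140 [0.4694 0.0012] tool [ 4.5 -0.   0.5] n_tool [ 0.93 -0.    0.36]
-130 [ 0.4722 -0.0057] tool [11.9 -0.   0.8] n_tool [ 0.86 -0.    0.52]
-120 [ 0.4763 -0.0124] tool [19.6 -0.   2.6] n_tool [ 0.75 -0.    0.66]
-110 [ 0.482  -0.0186] tool [27.3 -0.   5.9] n_tool [ 0.63 -0.    0.78]
-100 [ 0.4891 -0.0237] tool [34.4 -0.  10.9] n_tool [ 0.48 -0.    0.87]
-90 [ 0.4974 -0.0275] tool [40.7 -0.  17.6] n_tool [ 0.33 -0.    0.95]
-80 [ 0.5066 -0.0296] tool [45.7 -0.  25.6] n_tool [ 0.16 -0.    0.99]
-70 [ 0.5161 -0.0298] tool [49.  -0.  34.5] n_tool [-0.02 -0.    1.  ]
```

View pics/w18y.png

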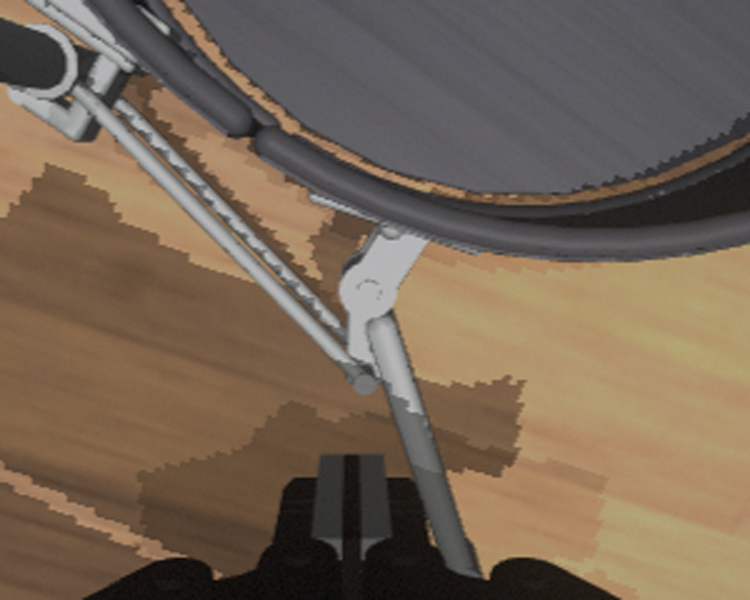

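The handle is turning and the ring gap is narrowing; the bail is taut and still hooked. I'll continue.

Request:
{"method": "step_arm", "body": {"rows": [[[0,0,0],[3,0,0],1],[[0,0,0],[6,0,0.2],1],[[0,0,0],[9,0,0.5],1],[[0,0,0],[12,0,0.8],1],[[0,0,0],[14,0,1.2],1],[[0,0,0],[14,0,1.2],1]]}}

```text
time: 17.6
eef_pos: [0.4725, -0.0073, -0.0054]
tcp_rot: [0.576, -0.412, 0.41, -0.575]
contact_force: [-1.1, 4.2, -0.4]
opening: 0.001
```

```bash
python3 - <<'E'
from h import *
f()
E
python3 path.py
```

```text
17.6 [ 0.4725 -0.0073 -0.0054] Ftool [-4.3   0.44  0.37] 0.001
-160 [0.4677 0.0145] tool [-22.2   0.    2.6] n_tool [ 1.   -0.    0.02]
-150 [0.468 0.008] tool [-16.    0.    0.8] n_tool [ 0.98 -0.    0.19]
-140 [0.4694 0.0012] tool [-9.   0.  -0.1] n_tool [ 0.93 -0.    0.36]
-130 [ 0.4722 -0.0057] tool [-1.6  0.   0.2] n_tool [ 0.86 -0.    0.52]
-120 [ 0.4763 -0.0124] tool [ 6.1 -0.   2. ] n_tool [ 0.75 -0.    0.66]
-110 [ 0.482  -0.0186] tool [13.7 -0.   5.3] n_tool [ 0.63 -0.    0.78]
-100 [ 0.4891 -0.0237] tool [20.9 -0.1 10.3] n_tool [ 0.48 -0.    0.87]
-90 [ 0.4974 -0.0275] tool [27.2 -0.1 17. ] n_tool [ 0.33 -0.    0.95]
-80 [ 0.5066 -0.0296] tool [32.1 -0.1 25.1] n_tool [ 0.16 -0.    0.99]
-70 [ 0.5161 -0.0298] tool [35.4 -0.1 33.9] n_tool [-0.02 -0.    1.  ]
```

Request:
{"method": "step_arm", "body": {"rows": [[[0,0,0],[3,-0.5,1],1],[[0,0,0],[6,-1,2.2],1],[[0,0,0],[9,-1,3.5],1],[[0,0,0],[12,-1,5],1],[[0,0,0],[15,-1,6.8],1],[[0,0,0],[15,-1,6.8],1]]}}

```text
time: 18.1
eef_pos: [0.4845, -0.02, -0.0043]
tcp_rot: [0.576, -0.411, 0.41, -0.575]
contact_force: [-2.3, 2.0, -1.5]
opening: 0.002
```

```bash
python3 - <<'E'
from h import *
f();snap('wrist','w19');f();c=load('w19')
p=c['p'][60:300,180:480];cv2.imwrite('pics/w19y.png',cv2.resize(p,None,fx=2.5,fy=2.5,interpolation=cv2.INTER_CUBIC)[:,:,::-1])
E
python3 path.py|tail -6
```

```text
18.1 [ 0.4845 -0.02   -0.0043] Ftool [-2.6   1.48 -1.56] 0.002
18.15 [ 0.4845 -0.02   -0.0042] Ftool [-1.12  1.12 -1.94] -0.004
-120 [ 0.4763 -0.0124] tool [-9.8  0.  -5.2] n_tool [ 0.75 -0.    0.66]
-110 [ 0.482  -0.0186] tool [-2.2  0.  -1.9] n_tool [ 0.63 -0.    0.78]
-100 [ 0.4891 -0.0237] tool [ 5.  -0.   3.1] n_tool [ 0.48 -0.    0.87]
-90 [ 0.4974 -0.0275] tool [11.3 -0.   9.8] n_tool [ 0.33 -0.    0.95]
-80 [ 0.5066 -0.0296] tool [16.3 -0.  17.8] n_tool [ 0.16 -0.    0.99]
-70 [ 0.5161 -0.0298] tool [19.6 -0.  26.7] n_tool [-0.02 -0.    1.  ]
```

View pics/w19y.png

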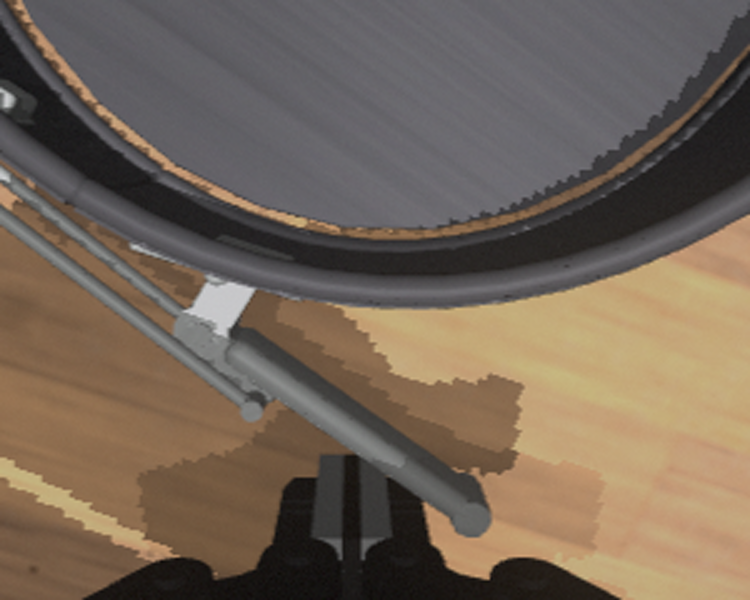

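Request:
{"method": "step_arm", "body": {"rows": [[[0,0,0],[3,0.3,2],1],[[0,0,0],[6,0.3,4.5],1],[[0,0,0],[9,0.3,7.5],1],[[0,0,0],[11.5,0.3,10.5],1],[[0,0,0],[13.5,0.3,13.5],1],[[0,0,0],[13.5,0.3,13.5],1]]}}

```text
time: 18.65
eef_pos: [0.5046, -0.029, -0.0031]
tcp_rot: [-0.575, 0.409, -0.412, 0.576]
contact_force: [-0.1, 0.4, 0.1]
opening: 0.0
```

```bash
python3 - <<'E'
from h import *
f();snap('wrist','w20');f();c=load('w20')
p=c['p'][60:300,180:480];cv2.imwrite('pics/w20y.png',cv2.resize(p,None,fx=2.5,fy=2.5,interpolation=cv2.INTER_CUBIC)[:,:,::-1])
E
python3 path.py|tail -4
```

```text
18.65 [ 0.5046 -0.029  -0.0031] Ftool [-0.43 -0.11  0.08] 0.0
18.7 [ 0.504  -0.0288 -0.0032] Ftool [ 0.74 -0.04 -0.16] 0.002
-100 [ 0.4891 -0.0237] tool [ -9.6  -0.1 -12.5] n_tool [0.48 0.   0.87]
-90 [ 0.4974 -0.0275] tool [-3.3 -0.  -5.8] n_tool [0.33 0.   0.95]
-80 [ 0.5066 -0.0296] tool [1.6 0.  2.2] n_tool [0.16 0.   0.99]
-70 [ 0.5161 -0.0298] tool [ 4.9  0.  11.1] n_tool [-0.02  0.    1.  ]
```

View pics/w20y.png

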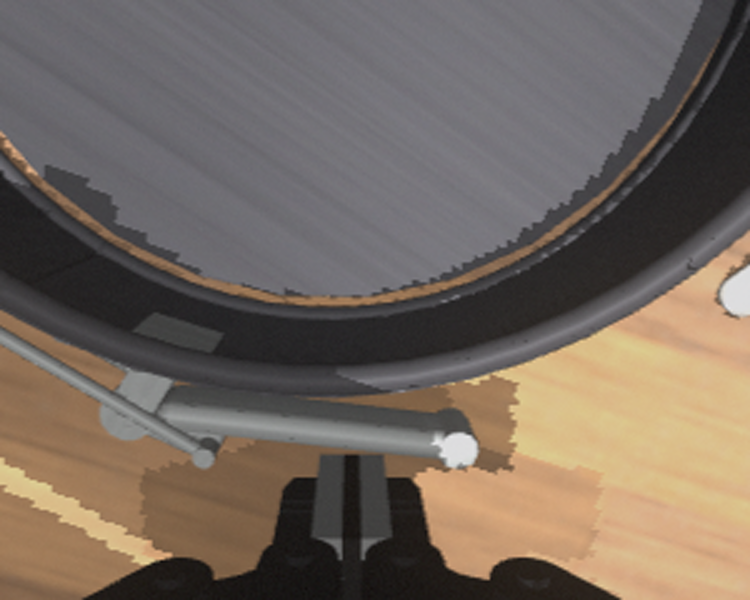

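The handle has snapped past centre: there is no contact force and it lies along the wall. I'll press gently to confirm it is home.

Request:
{"method": "step_arm", "body": {"rows": [[[0,0,0],[0.5,0,2],1],[[0,0,0],[1,0,4],1],[[0,0,0],[1.5,0,5],1],[[0,0,0],[1.5,0,5],1]]}}

```text
time: 19.03
eef_pos: [0.5078, -0.0278, -0.0039]
tcp_rot: [-0.576, 0.41, -0.411, 0.576]
contact_force: [0.2, -0.8, 0.1]
opening: 0.004
```

Run:
```python
from h import *
f()
```

```text
19.03 [ 0.5078 -0.0278 -0.0039] Ftool [ 0.85 -0.06 -0.05] 0.004
```

Request:
{"method": "step_arm", "body": {"rows": [[[0,0,0],[0.5,0,1.5],1],[[0,0,0],[1,0,3],1],[[0,0,0],[1,0,4],1],[[0,0,0],[1,0,4],1]]}}

```text
time: 19.37
eef_pos: [0.5117, -0.0273, -0.004]
tcp_rot: [-0.576, 0.411, -0.411, 0.576]
contact_force: [0.1, -0.2, -0.9]
opening: -0.006
```

Run:
```python
from h import *
f()
```

```text
19.37 [ 0.5117 -0.0273 -0.004 ] Ftool [0.26 0.94 0.03] -0.006
```

Run:
```python
from h import *
snap('wrist','w21');f();c=load('w21')
p=c['p'][60:300,180:480];cv2.imwrite('pics/w21y.png',cv2.resize(p,None,fx=2.5,fy=2.5,interpolation=cv2.INTER_CUBIC)[:,:,::-1])
```

```text
19.42 [ 0.5115 -0.0273 -0.0041] Ftool [ 0.29 -0.02 -0.15] -0.004
```

View pics/w21y.png

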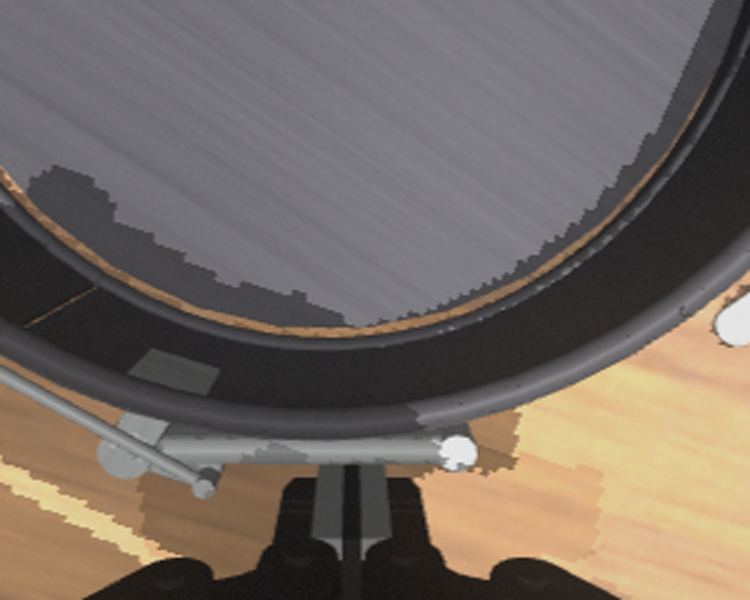

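Request:
{"method": "step_arm", "body": {"rows": [[[0,0,0],[0.5,0,1],1],[[0,0,0],[0.5,0,2],1],[[0,0,0],[0.5,0,3],1],[[0,0,0],[0.5,0,3],1]]}}

```text
time: 19.75
eef_pos: [0.5146, -0.0268, -0.004]
tcp_rot: [-0.576, 0.411, -0.411, 0.576]
contact_force: [0.5, -0.5, 0.7]
opening: -0.001
```

Run:
```python
from h import *
f()
```

```text
19.75 [ 0.5146 -0.0268 -0.004 ] Ftool [ 0.59 -0.69  0.28] -0.001
```

Request:
{"method": "step_arm", "body": {"rows": [[[0,0,0],[0,0,1],1],[[0,0,0],[0,0,2],1],[[0,0,0],[0,0,2],1],[[0,0,0],[0,0,2],1]]}}

```text
time: 20.08
eef_pos: [0.5145, -0.0268, -0.0042]
tcp_rot: [0.577, -0.412, 0.409, -0.575]
contact_force: [-6.1, -3.0, 4.8]
opening: 0.001
```

Run:
```python
from h import *
f()
```

```text
20.08 [ 0.5145 -0.0268 -0.0042] Ftool [ 0.84 -4.75 -6.73] 0.001
```

A firm stop: 6.7 N and no further motion. I'll add a slight press to be sure, then withdraw.

Request:
{"method": "step_arm", "body": {"rows": [[[0,0,0],[0,0,1],1],[[0,0,0],[0,0,1],1],[[0,0,0],[0,0,1],1]]}}

```text
time: 20.33
eef_pos: [0.5144, -0.0268, -0.0042]
tcp_rot: [0.578, -0.412, 0.408, -0.574]
contact_force: [-9.7, -4.7, 6.3]
opening: 0.0
```

Request:
{"method": "step_arm", "body": {"rows": [[[0,0,0],[0,0,-3],1],[[0,0,0],[0,0,-10],1],[[0,0,0],[0,0,-20],1],[[0,0,0],[0,-15,-30],1],[[0,0,0],[0,-50,-40],1],[[0,0,0],[0,-85,-50],1],[[0,0,0],[-20,-115,-50],1],[[0,0,0],[-20,-115,-50],1],[[0,0,0],[-20,-115,-50],1],[[0,0,0],[-20,-115,-50],1]]}}

```text
time: 21.17
eef_pos: [0.4627, -0.0231, 0.1102]
tcp_rot: [0.576, -0.411, 0.41, -0.576]
contact_force: [0.5, -0.3, -0.8]
opening: -0.003
```

Run:
```python
from h import *
viewer.read_camera('wrist');snap('wrist','w22');snap('side','s2');f();c=load('w22')
p=c['p'][0:260,120:520];cv2.imwrite('pics/w22y.png',cv2.resize(p,None,fx=2,fy=2,interpolation=cv2.INTER_CUBIC)[:,:,::-1])
c=load('s2');p=c['p'][150:260,250:370];cv2.imwrite('pics/s2z.png',cv2.resize(p,None,fx=5,fy=5,interpolation=cv2.INTER_CUBIC)[:,:,::-1])
```

```text
21.32 [ 0.4622 -0.0231  0.109 ] Ftool [-0.13 -0.25  0.6 ] 0.0
```

View pics/w22y.png

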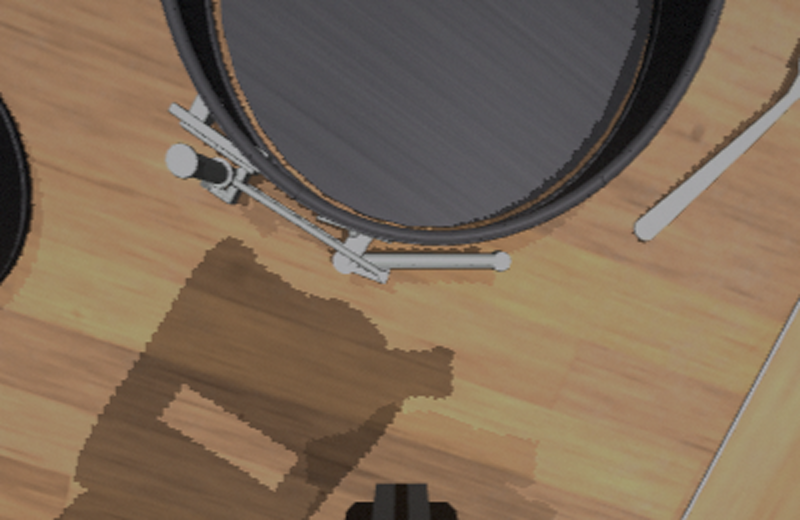

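View pics/s2z.png

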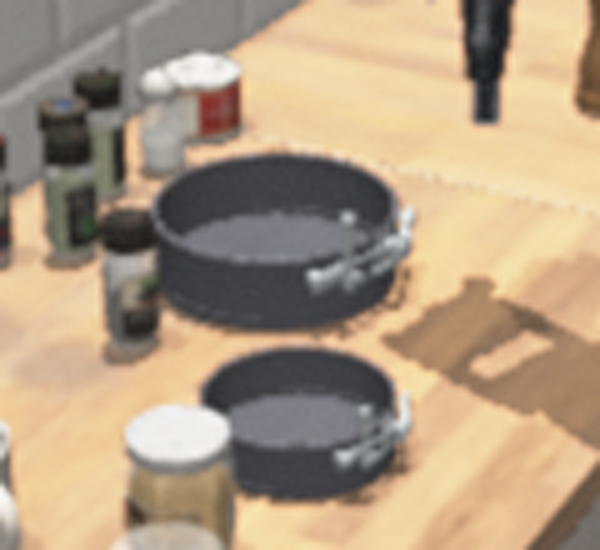

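The ring is closed, the post is hooked at (180–225,165), and the handle lies along the wall from (345,262) to (502,261). One numeric check before handing in.

Run:
```python
from h import *
c=load('w22');z=lambda u,v:(120+u/2,v/2)
P,E,N,T=[ray(c,*z(*q),h)[:2] for q,h in [((345,262),.052),((502,261),.051),((382,277),.053),((183,160),.095)]]
g=lambda d:np.degrees(np.arctan2(d[1],d[0]))
print('handle',g(E-P),np.linalg.norm(E-P),'pin',g(N-P),'bail dir',g(T-P),'post',T,np.linalg.norm(T-P))
print(ctrl.sign_off())
```

```text
handle -70.75137822745148 0.061961368672663795 pin -92.47873278362339 bail dir 73.03818961117175 post [0.5302491  0.06993642] 0.05544472867098205
the job is handed in; nothing more can be done
None
```

The cake tin is latched: the post is in the keeper hook, the lever handle is home, and I handed the job in with the robot clear of everything. It took about 21.5 s of the 56 s allowed.

- **Hook and pull:** I hooked the post and held a measured pull of 14 to 15.7 N for about 1.3 s. I then eased off and let go; the post stayed in the hook.
- **Handle:** I swung the handle closed with the shut fingers, at readings of about 5 N or less, until it went past centre. I then pressed it against its stop with about 12 N, and it did not move further.
- **Last checks:**
  - The handle lies at −70.8°; I expected about −71° at home, based on a tin angle good to only a few degrees.
  - The post is 55.4 mm from the pivot, which fits the closed latch.
  - The ring gap is shut in the last wrist picture. The neighbouring things visible in the last side and wrist pictures look undisturbed; I did not check the rest again.
- **What disagreed:**
  - The finger tips sat about 41 mm higher than the reported tool position, by wrist depth and the side camera. The first close was therefore on air just above the post; I then worked from the measured tip heights.
  - While I held the post, the sensor showed up to about 8 N vertically. I trimmed this to about 2 N before the pull.

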